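Load the parts tumbler and pull it on

ROBOT

A 6-joint arm with a two-finger parallel gripper is mounted at the origin on the work surface; the furniture and walls round the work are solid. World frame = base frame: x ahead of the robot, y to its left, z up, the work surface at z = 0. Lengths are in m, angles in rad, forces in N, time in s.
With the tool pointing down it reaches from about 0.35 to 0.875 m from the base axis. Payload 4.2 kg.
Tool frame: the origin (TCP) lies midway between the tips of the shut fingers; the grasp point (between the pads) lies 19 mm behind it; z points along the fingers, y is the direction in which the jaws open and shut (so a half turn about z gives the same grasp; the last joint's range is limited). The gripper opens to 87 mm and grips with 3 to 60 N. Pads are 19 mm wide; open, the fingers measure 117 mm over their backs; the gripper's body (75 mm by 190 mm) begins 51 mm behind the grasp point.
Start: joints at [1.389, 0.385, 0.008, 0, -1.194, -0.259], TCP at [0.267, 0.565, 0.223] pointing down, gripper open.
Joint ranges: [-3.14, 3.14], [-1.21, 2.06], [-1.07, 1.41], [-3.16, 2.05], [-2.99, -0.16], [-3.1, 3.1]. Speed limits (rad/s): [2.79, 2.79, 3.14, 3.14, 3.14, 3.14].

INTERFACE

Orientations are given as a rotation vector (axis times angle).
In Python, from bench import manip gives the robot as it stands.
- The arm moves only by the tool jog_arm, never from a script. Its argument "increments" is one flat list of numbers, 7 for each row, row after row: the shift along the tool's x, y, z in units of 30 mm (1.0 is 30 mm), then the turn, a rotation vector about the tool's x, y, z in units of 8 degrees (1.0 is 8 degrees), then the closure, from -1 (fully open) to 1 (shut). A call has 1 to 20 rows; each row is the pose to reach, as a shift and turn from the pose commanded when the call began, along the tool's axes at that moment; what a row does not reach only later rows make up. A row lasts 1/10 s, in which the tool goes at most 50 mm and 8.59 degrees, less where a joint would pass 70% of its speed; a pose out of reach is approached as far as the arm can. A call with a gripper value outside its range is refused whole. The fingers move at their own pace and stop on an object; "squeeze" is the grip in N (left out, the last holds). Time passes only in rows, so rows that repeat a pose let the fingers close. It gives the time, the measured TCP pose, the force and the opening at its end, in the units of the state.
- manip.sense(): the state, without advancing time (a new reading comes with each control period).
- manip.capture(name): name is "side" or "top" or "wrist"; returns a dict with "color" (420x560x3 uint8, red, green, blue), "fx", "fy", "cx", "cy" (pixels), "pose" (4x4, takes a point from camera to world coordinates). Camera axes: x right, y down, z forward; pixel columns grow to the right and rows downward; lengths in m; the calibration is good to about 2 mm. A picture is of the moment at which its call begins. There is no depth.
- manip.close_job(): hands the job in, once; it reports no verdict.
Trained networks look in the newest picture that a camera, given by its name, has taken for a name from the list of things; names that differ only in an ending like _2 or _b are one class to them, and where a whole thing is asked for, a point or a joint stands for the part that bears it (a point fixed in the world has none). Each returns a list of dicts, best first, with "score" (0 to 1); they miss things now and then, are a little off and sometimes report something else, mostly with a low value. They report only what shows in the picture. A call takes as long as a camera call. They do not tell look-alikes from the thing itself.
- manip.find_in(camera, label): "bbox" ([centre column, centre row, width, height] in pixels, round what is visible of it).
The state is a dict: "time_s": time; "q": joint angles; "joint_vel": joint speeds; "joint_torque": joint torques, N m; "ee_pos": TCP position; "orientation": TCP orientation; "wrist_force": force on the tool from outside, world axes, zero at the start; "wrist_torque": the same for the moment, N m; "finger_gap": finger opening in m.
Only numpy, scipy, OpenCV 4.12 (cv2) and the standard library are available. Lean on these libraries where they do the work, as an engineer would, in place of code of your own. Each camera call takes 0.05 s, during which the arm holds its last target.

TASK

Pour the six hex nuts from the scoop into the open bowl of the parts tumbler and stand the empty scoop back upright on the worktop. Then start the tumbler: pull its mushroom knob out nearly to its stop, hold it there for about half a second, and let it go fully home again. Do not pull the knob before all the nuts are in the bowl, and do not move the stapler, the mug or the roll of tape.

Things in the scene. Friction and masses are not known exactly. Their poses are not given: they have to be found in the camera images.
- tumbler: Parts tumbler, fixed: low grey housing 134 x 240 mm (its x, y), top 85 mm up; an open bowl on the left half of its top, a spring knob in the right part of its front. Origin: centre of its underside, on the worktop; x points from its front to its back (away from the robot, within 0.3 rad), y to its left, z up. Front face at its x = -67 mm.
- bowl (a point): Centre of the inner floor of the tumbler's round grey plastic bowl, 92 mm above the worktop. Inner radius about 57 mm at the floor and 60 mm at the rim, wall 4 mm, rim 45 mm above this point. Axes as the tumbler's.
- start_knob (a joint): Travel of the tumbler's spring knob in m: 0 home, grows as it is pulled straight out of the front face (the tumbler's -x), stop at 0.020. Out by more than 0.016 is nearly at the stop. The spring takes about 4 N at the start and 8 N at the stop, and returns the knob when let go.
- knob_head (a point): On the knob's axis, in the back plane of its black mushroom head (the side toward the housing), 52 mm up; moves with the knob. Axes as the tumbler's. Head 60 mm across, 20 mm thick toward -x, domed; stem 12 mm thick. At home, 42 mm are free between housing and head (37 mm at the 22 mm bushing on the stem): fingertips fit down behind the head, above the stem. Head's top edge 82 mm up.
- scoop_grip (a point): Middle of the upright black tab at the back of the metal scoop, 80 mm above its underside. Tab 12 mm thick (x), 36 wide (y), top at 102 mm. x: pouring direction, at start to the robot's left; z up. Pan 70 mm wide, walls 28 mm, open spout 48 mm wide with its lip 120 mm ahead of (x) and 73 below this point. 0.25 kg. Nuts slide out at 45 to 65 deg spout-down.
- nut_1: Steel hex nut, 19 mm across flats, 10 mm high, 16 g, one of six alike lying flat in the scoop. Origin: centre of its underside.
- nut_2: Steel hex nut, 19 mm across flats, 10 mm high, 16 g, one of six alike lying flat in the scoop. Origin: centre of its underside.
- nut_3: Steel hex nut, 19 mm across flats, 10 mm high, 16 g, one of six alike lying flat in the scoop. Origin: centre of its underside.
- nut_4: Steel hex nut, 19 mm across flats, 10 mm high, 16 g, one of six alike lying flat in the scoop. Origin: centre of its underside.
- nut_5: Steel hex nut, 19 mm across flats, 10 mm high, 16 g, one of six alike lying flat in the scoop. Origin: centre of its underside.
- nut_6: Steel hex nut, 19 mm across flats, 10 mm high, 16 g, one of six alike lying flat in the scoop. Origin: centre of its underside.
- stapler: Stapler, 34 x 151 x 50 mm, stands on the worktop behind the scoop; leave it. Origin: centre of its underside.
- enamel_mug: Mug with handle, 82 x 114 x 91 mm; leave it. Origin: centre of its underside.
- tape_elec: Small roll of black tape lying flat, 55 mm across, 19 mm high; leave it. Origin: centre of its underside.
There are look-alikes about, which are no part of the job. What is shaped like the part that bears scoop_grip but turquoise is not meant.

How it is judged:
On the way, in this order (a step that is already met when the one before it is completed fails the run):
1. all six nuts are in the bowl (horizontal distance between each of nut_1, nut_2, nut_3, nut_4, nut_5, nut_6 and bowl below 0.062 m and z of nut_1 in the frame of bowl between -0.006 and 0.045 m and z of nut_2 in the frame of bowl between -0.006 and 0.045 m and z of nut_3 in the frame of bowl between -0.006 and 0.045 m and z of nut_4 in the frame of bowl between -0.006 and 0.045 m and z of nut_5 in the frame of bowl between -0.006 and 0.045 m and z of nut_6 in the frame of bowl between -0.006 and 0.045 m), for 0.2 s.
2. the scoop stands upright on the worktop, let go, the nuts in the bowl (all of step 1 and angle between scoop_grip's own z axis and vertical below 0.1 rad and height (world z) of scoop_grip between 0.07 and 0.087 m and contact force between scoop and the fingers below 0.1 N), for 0.2 s.
3. the knob is pulled out more than 15 mm and held for 0.3 s (all of step 1 and value of joint start_knob above 0.015 m), for 0.3 s.
4. the knob is home again (value of joint start_knob below 0.003 m), for 0.2 s.
At the end, for the whole second after the job is handed in: All six nuts lie inside the bowl; the scoop stands upright on the worktop (within 0.1 rad, its grip point 70 to 87 mm up), let go; the knob has been pulled and is home within 3 mm (all of step 1 and angle between scoop_grip's own z axis and vertical below 0.1 rad and height (world z) of scoop_grip between 0.07 and 0.087 m and value of joint start_knob below 0.003 m); the robot touches nothing.
It fails at once if the knob is pulled more than 8 mm before all nuts are in the bowl (value of joint start_knob above 0.008 m and not (horizontal distance between each of nut_1, nut_2, nut_3, nut_4, nut_5, nut_6 and bowl below 0.062 m and z of nut_1 in the frame of bowl between -0.006 and 0.045 m and z of nut_2 in the frame of bowl between -0.006 and 0.045 m and z of nut_3 in the frame of bowl between -0.006 and 0.045 m and z of nut_4 in the frame of bowl between -0.006 and 0.045 m and z of nut_5 in the frame of bowl between -0.006 and 0.045 m and z of nut_6 in the frame of bowl between -0.006 and 0.045 m)).
It fails at once if the stapler is moved more than 20 mm (distance of stapler from where it was at the start of the episode above 0.02 m).
It fails at once if the mug is moved more than 20 mm (distance of enamel_mug from where it was at the start of the episode above 0.02 m).
It fails at once if the roll of black tape is moved more than 20 mm (distance of tape_elec from where it was at the start of the episode above 0.02 m).
It also fails if it takes over 66 s, if anything falls off the work surface, if the arm or the gripper's body presses on something with over 40 N, if the wrist force passes 120 N, or if a joint passes its speed limit or range.

## Working session

There is one attempt and no reset: what is moved stays moved. The work goes in short steps, Python scripts to look and compute and a tool call to move; the robot and the scene stay as the last step left them, time stands still between calls to the robot, and variables do not carry over. Pictures are saved under pics/ and viewed, and the job is handed in when it is done.

Besides the shell and the picture viewer there is one more tool, called after ">>>" by a JSON object that holds its "op" and its "data", one argument or row to a line. jog_arm: Moves the arm, as the interface text tells. Its arguments: {"type":"object","properties":{"increments":{"type":"array","items":{"type":"number"}},"squeeze":{"type":"number"}},"required":["increments"]}

```bash
ls; mkdir -p pics; python3 - <<'E'
from bench import manip
import cv2,numpy as np
s=manip.sense(); print(s)
for n in ['side','top','wrist']:
    c=manip.capture(n); cv2.imwrite(f'pics/{n}0.png',c['color'][:,:,::-1]); print(n,c['fx'],c['fy'],c['cx'],c['cy'],np.round(c['pose'],4).tolist())
    for l in ['tumbler','knob_head','scoop_grip','nut_1','stapler','enamel_mug','tape_elec']:
        print(l,[(np.round(d['bbox'],1).tolist(),round(d['score'],2)) for d in manip.find_in(n,l)][:8])
E
```

```text
pics
{'time_s': 0.0, 'q': array([ 1.38859737e+00,  3.85590758e-01,  6.65161377e-03, -5.46339940e-04,
       -1.19399593e+00, -2.58596356e-01]), 'joint_vel': array([-0.00025106, -0.00161398,  0.00039984,  0.00241719, -0.00016324,
       -0.00108533]), 'joint_torque': array([ 1.46861244e-04, -3.90666747e+01,  1.87399954e+01,  4.21971962e+00,
        1.09886113e-02, -1.83489396e-04]), 'ee_pos': array([0.26637894, 0.56473317, 0.22144202]), 'orientation': array([ 3.06342571e+00, -6.86644951e-01, -6.68306327e-04]), 'wrist_force': array([ 0.36644452, -0.06760299, -0.66495985]), 'wrist_torque': array([-0.06756392, -0.0508216 , -0.00764548]), 'finger_gap': 0.08719225784183823}
side 516.9421583667962 516.9421583667962 285.91730993836023 217.99713304315856 [[0.2222, -0.5526, 0.8033, -0.8111], [-0.9748, -0.1106, 0.1936, -0.3924], [-0.0181, -0.8261, -0.5632, 0.9764], [0.0, 0.0, 0.0, 1.0]]
tumbler [([206.0, 199.5, 77.2, 61.0], 0.55)]
knob_head [([225.1, 222.1, 20.8, 16.2], 0.76)]
scoop_grip [([342.4, 257.0, 44.4, 38.6], 0.93), ([197.9, 254.4, 30.9, 21.9], 0.79), ([309.9, 237.2, 41.6, 38.6], 0.61)]
[... 305 characters left out ...]
2, -0.1599, -0.9871, 1.5254], [0.0, 0.0, 0.0, 1.0]]
tumbler [([175.8, 185.6, 96.2, 72.0], 0.91)]
knob_head [([208.6, 213.3, 18.5, 22.5], 0.45)]
scoop_grip [([304.5, 226.0, 45.2, 25.6], 0.96), ([347.0, 260.6, 45.3, 44.3], 0.84), ([195.9, 268.6, 39.1, 45.4], 0.82)]
nut_1 []
stapler [([305.1, 174.9, 50.4, 20.6], 0.71)]
enamel_mug [([359.6, 167.8, 43.9, 33.4], 0.68)]
tape_elec [([383.9, 238.1, 14.5, 18.4], 0.72)]
wrist 331.295943683299 331.295943683299 276.271763187688 210.8220356435756 [[-0.4276, -0.8732, -0.234, 0.3297], [-0.904, 0.4131, 0.1105, 0.5354], [0.0001, 0.2588, -0.9659, 0.3843], [0.0, 0.0, 0.0, 1.0]]
tumbler []
knob_head []
scoop_grip []
nut_1 []
stapler []
enamel_mug []
tape_elec []
```

```bash
python3 - <<'E'
import cv2
a=cv2.imread('pics/top0.png')[130:330,130:420]; cv2.imwrite('pics/top0c.png',cv2.resize(a,None,fx=2.75,fy=2.75,interpolation=cv2.INTER_CUBIC))
a=cv2.imread('pics/side0.png')[150:330,150:420]; cv2.imwrite('pics/side0c.png',cv2.resize(a,None,fx=2.9,fy=2.9,interpolation=cv2.INTER_CUBIC))
E
```

```text
(no output)
```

View pics/top0c.png

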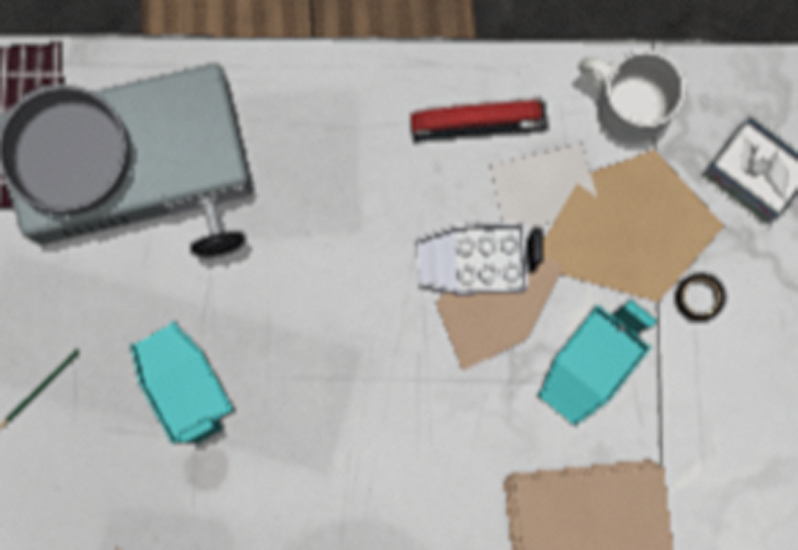

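View pics/side0c.png

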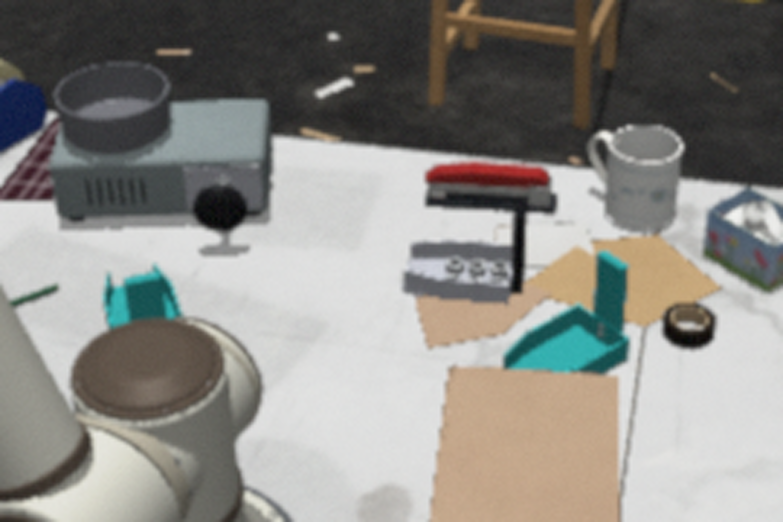

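View pics/top0.png

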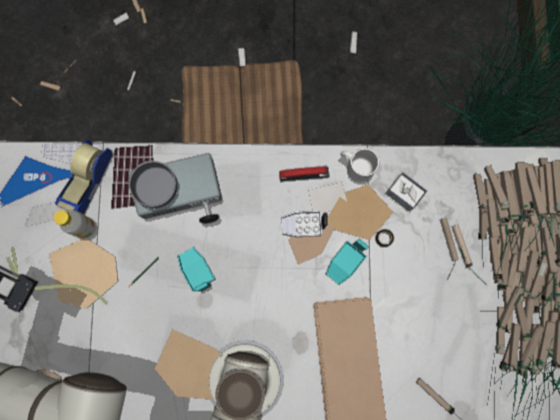

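The top view shows the grey tumbler at left (bowl centre about px (154,185), knob about (209,218)). The metal scoop with six nuts is at about (302,223) and its black tab at (325,221). The stapler, mug and tape are on the right, and the two turquoise scoops are decoys.

```bash
cat > h.py <<'E'
import numpy as np,cv2
from scipy.spatial.transform import Rotation as R
def ray(c,u,v):
    P=np.array(c['pose']); d=P[:3,:3]@np.array([(u-c['cx'])/c['fx'],(v-c['cy'])/c['fy'],1]); return P[:3,3],d
def onz(c,u,v,z):
    o,d=ray(c,u,v); return o+d*(z-o[2])/d[2]
def tri(obs):
    A=np.zeros((3,3));b=np.zeros(3)
    for c,u,v in obs:
        o,d=ray(c,u,v); d=d/np.linalg.norm(d); M=np.eye(3)-np.outer(d,d); A+=M;b+=M@o
    return np.linalg.solve(A,b)
def proj(c,p):
    P=np.array(c['pose']); p=np.atleast_2d(p); q=(p-P[:3,3])@P[:3,:3]; return np.c_[q[:,0]/q[:,2]*c['fx']+c['cx'],q[:,1]/q[:,2]*c['fy']+c['cy']]
def rows(target_p,target_R,s):
    "shift/turn units in tool frame from sensed pose"
    T=R.from_rotvec(s['orientation']); d=T.inv().apply(np.array(target_p)-s['ee_pos'])/0.03
    w=(T.inv()*target_R).as_rotvec()/np.radians(8); return np.round(np.r_[d,w],3)
CAL={'side':dict(fx=516.9421583667962,fy=516.9421583667962,cx=285.91730993836023,cy=217.99713304315856,pose=[[0.2222,-0.5526,0.8033,-0.8111],[-0.9748,-0.1106,0.1936,-0.3924],[-0.0181,-0.8261,-0.5632,0.9764],[0,0,0,1]]),
'top':dict(fx=520.1086,fy=520.1086,cx=277.366115,cy=214.145177,pose=[[0.0082,-0.9871,0.16,0.2253],[-0.9999,-0.0098,-0.0097,-0.072],[0.0112,-0.1599,-0.9871,1.5254],[0,0,0,1]])}
E
python3 - <<'E'
from h import *
t=CAL['top'];s=CAL['side']
T=lambda u,v:(t,130+u/2.75,130+v/2.75)
S=lambda u,v:(s,150+u/2.9,150+v/2.9)
f=lambda o,z:np.round(onz(*o,z),3)
print('tabtop top',f(T(536,250),.09),'side tabtop',f(S(520,210),.102),tri([T(537,250),S(520,210)]))
print('spout lip',f(T(416,240),.0),f(T(416,292),.0),f(T(522,225),.028),f(T(524,292),.028))
print('bowl rim',f(T(66,149),.137), f(T(2,149),.137),f(T(131,149),.137), 'side',f(S(112,90),.137))
for p in [(220,66),(250,190),(35,240)]: print('corner',f(T(*p),.085))
for p in [(269,101),]: print('cornerS',f(S(*p),.085))
print('knob',f(T(218,244),.052),f(S(220,208),.052),tri([T(218,244),S(220,208)]))
print('stapler',f(T(480,118),.05),'mug',f(T(640,95),.09),f(T(580,70),.07),'tape',f(T(700,297),.019))
E
```

```text
tabtop top [ 0.44  -0.219  0.09 ] side tabtop [ 0.439 -0.223  0.102] [ 0.43898244 -0.22087152  0.10119485]
spout lip [ 0.463 -0.099  0.   ] [ 0.407 -0.099  0.   ] [ 0.476 -0.211  0.028] [ 0.405 -0.212  0.028]
bowl rim [0.53  0.251 0.137] [0.529 0.314 0.137] [0.53  0.187 0.137] side [0.532 0.253 0.137]
corner [0.631 0.108 0.085]
corner [0.5   0.073 0.085]
corner [0.446 0.29  0.085]
cornerS [0.626 0.102 0.085]
knob [0.449 0.108 0.052] [0.45  0.107 0.052] [0.44914752 0.10729124 0.05234546]
stapler [ 0.587 -0.165  0.05 ] mug [ 0.603 -0.328  0.09 ] [ 0.635 -0.269  0.07 ] tape [ 0.402 -0.4    0.019]
```

```bash
python3 - <<'E'
from h import *
from bench import manip
s=manip.sense(); T=R.from_rotvec(s['orientation']); print(np.round(T.as_matrix(),3))
c=manip.capture('wrist'); P=np.array(c['pose'])
print(np.round(T.as_matrix().T@P[:3,:3],3), T.inv().apply(P[:3,3]-s['ee_pos']))
for Rt in [np.c_[[1,0,0],[0,-1,0],[0,0,-1]],np.c_[[-1,0,0],[0,1,0],[0,0,-1]]]:
    print(rows([.44,-.16,.3],R.from_matrix(Rt),s))
E
```

```text
[[ 0.904 -0.427  0.   ]
 [-0.427 -0.904  0.   ]
 [-0.    -0.    -1.   ]]
[[-0.001 -0.966 -0.259]
 [ 1.    -0.001 -0.   ]
 [-0.    -0.259  0.966]] [ 6.97820554e-02  1.35902049e-04 -1.61700601e-01]
[ 1.5541e+01  1.9400e+01 -2.5820e+00 -1.0000e-03 -0.0000e+00 -3.1570e+00]
[ 1.5541e+01  1.9400e+01 -2.5820e+00 -0.0000e+00  1.0000e-03  1.9343e+01]
```

View pics/wrist0.png

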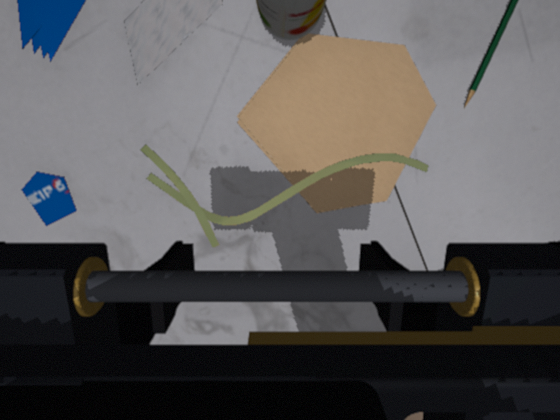

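View pics/side0.png

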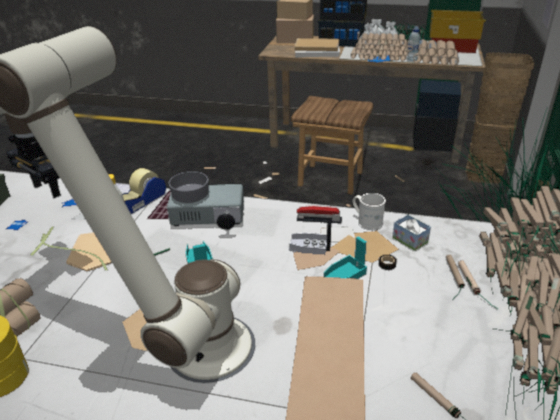

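The wrist camera sits on the tool +x side, and its bottom rows are blocked by the gripper. I'll move to look at the scoop from (0.38,-0.16,0.30), going through a waypoint.

```bash
python3 - <<'E'
from h import *
from bench import manip
s=manip.sense()
D=R.from_matrix(np.c_[[1,0,0],[0,-1,0],[0,0,-1]])
print(rows([.40,.2,.32],D,s),rows([.38,-.16,.3],D,s))
E
```

```text
[ 9.216  9.115 -3.249 -0.     0.    -3.157] [13.733 20.252 -2.583 -0.     0.    -3.157]
```

>>> {"op": "jog_arm", "data": {
  "increments": [3,3,-2.5,0,0,-1,-1,9.2,9.1,-3.2,0,0,-3.16,-1,9.2,9.1,-3.2,0,0,-3.16,-1,9.2,9.1,-3.2,0,0,-3.16,-1,9.2,9.1,-3.2,0,0,-3.16,-1,9.2,9.1,-3.2,0,0,-3.16,-1,9.2,9.1,-3.2,0,0,-3.16,-1,9.2,9.1,-3.2,0,0,-3.16,-1,13.73,20.25,-2.58,0,0,-3.16,-1,13.73,20.25,-2.58,0,0,-3.16,-1,13.73,20.25,-2.58,0,0,-3.16,-1,13.73,20.25,-2.58,0,0,-3.16,-1,13.73,20.25,-2.58,0,0,-3.16,-1,13.73,20.25,-2.58,0,0,-3.16,-1,13.73,20.25,-2.58,0,0,-3.16,-1,13.73,20.25,-2.58,0,0,-3.16,-1,13.73,20.25,-2.58,0,0,-3.16,-1,13.73,20.25,-2.58,0,0,-3.16,-1]
}}

```text
time_s: 3.05
ee_pos: [0.3798, -0.16, 0.3]
orientation: [-3.141, 0.001, -0.0]
wrist_force: [-0.2, -0.0, -1.1]
finger_gap: 0.0872
```

```bash
python3 - <<'E'
from h import *
from bench import manip
s=manip.sense(); print(s['time_s'],s['q'],s['ee_pos'],s['orientation'])
c=manip.capture('wrist'); cv2.imwrite('pics/w1.png',c['color'][:,:,::-1]); print(np.round(c['pose'],4).tolist())
E
```

```text
3.05 [-5.75327230e-04 -4.41442342e-02 -3.28884846e-01 -1.46613202e-04
 -1.28596813e+00  1.57087187e+00] [ 0.37981534 -0.15997542  0.29997798] [-3.14145186e+00  8.49718633e-04 -1.37647807e-04]
[[-0.0016, -0.966, -0.2585, 0.4495], [-1.0, 0.0013, 0.0012, -0.16], [-0.0008, 0.2585, -0.966, 0.4617], [0.0, 0.0, 0.0, 1.0]]
```

View pics/w1.png

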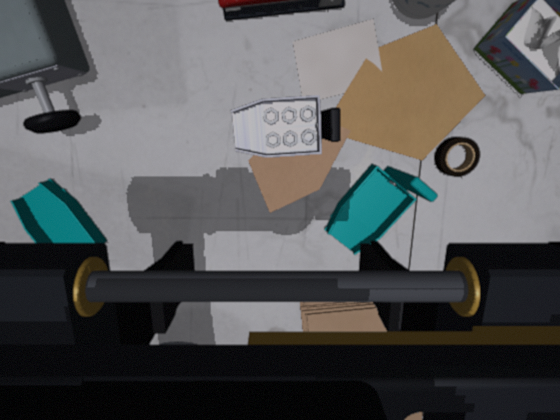

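The picture shows the scoop at (280,125), its black tab at (331,124), the knob at (52,121), a turquoise decoy at (375,205) and the tape at (458,156). I'll zoom in to fit the tab.

```bash
python3 - <<'E'
from h import *
from bench import manip
c=manip.capture('wrist'); a=c['color'][80:180,215:355,::-1]; cv2.imwrite('pics/w1c.png',cv2.resize(a,None,fx=5.7,fy=5.7,interpolation=cv2.INTER_CUBIC))
g=c['color'].astype(int)
m=(g.max(2)<60).astype(np.uint8); m[:,:300]=0;m[:,352:]=0;m[150:]=0;m[:90]=0
n,l,st,ce=cv2.connectedComponentsWithStats(m)
for i in range(1,n): print(st[i],ce[i], cv2.minAreaRect(np.argwhere(l==i)[:,::-1].astype(np.float32)))
for z in (.102,.08,.04,0): 
  for u,v in [(321,124),(341,124)]: print(z,u,np.round(onz(c,u,v,z),4))
E
```

```text
[317 102   1   4   4] [317.  103.5] ((317.0, 103.5), (3.0, 0.0), -90.0)
[322 108  19  34 587] [331.33730835 124.55366269] ((331.0, 124.5), (33.0, 18.0), 90.0)
0.102 321 [ 0.4479 -0.2061  0.102 ]
0.102 341 [ 0.4479 -0.2271  0.102 ]
0.08 321 [ 0.4478 -0.209   0.08  ]
0.08 341 [ 0.4478 -0.2313  0.08  ]
0.04 321 [ 0.4476 -0.2142  0.04  ]
0.04 341 [ 0.4476 -0.2388  0.04  ]
0 321 [ 0.4474 -0.2194  0.    ]
0 341 [ 0.4474 -0.2463  0.    ]
```

View pics/w1c.png

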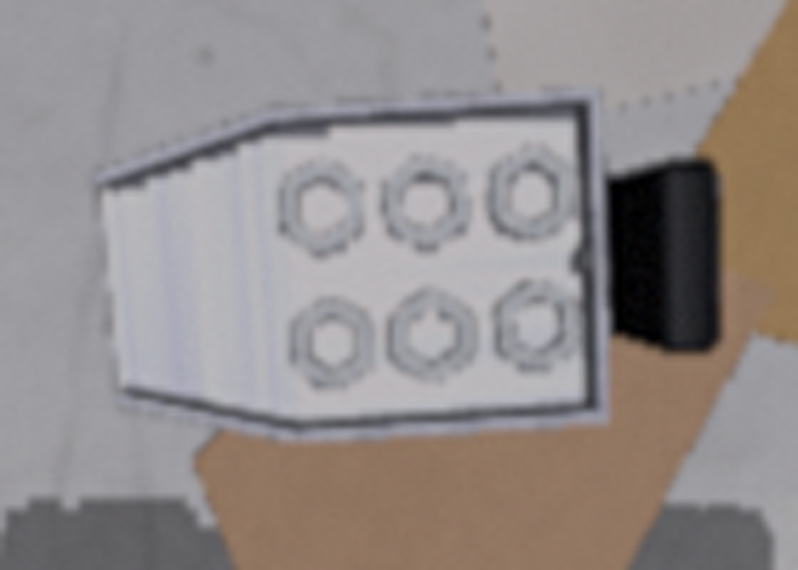

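```bash
python3 - <<'E'
from h import *
from bench import manip
c=manip.capture('wrist')
f=lambda u,v,z:onz(c,215+u/5.7,80+v/5.7,z)
for n,a,b,z in [('lip',(106,188),(122,388),.007),('tabR',(719,165),(716,345),.102),('tabL',(665,162),(663,345),.102),('backwall',(600,95),(605,412),.028),('wall+',(280,112),(598,92),.028),('wall-',(295,432),(605,415),.028),('nuts',(320,205),(531,195),.015),('nuts2',(330,342),(537,325),.015)]:
    p,q=f(*a,z),f(*b,z); d=q-p; print(n,np.round(p,4),np.round(q,4),'mid',np.round((p+q)/2,4),np.degrees(np.arctan2(d[1],d[0])))
E
```

```text
lip [ 0.4616 -0.1025  0.007 ] [ 0.416  -0.1048  0.007 ] mid [ 0.4388 -0.1036  0.007 ] -177.083480604973
tabR [ 0.4632 -0.2261  0.102 ] [ 0.4311 -0.2272  0.102 ] mid [ 0.4472 -0.2267  0.102 ] -178.05700529587233
tabL [ 0.4637 -0.2163  0.102 ] [ 0.4311 -0.2173  0.102 ] mid [ 0.4474 -0.2168  0.102 ] -178.13639285957458
backwall [ 0.4805 -0.2133  0.028 ] [ 0.4123 -0.2168  0.028 ] mid [ 0.4464 -0.2151  0.028 ] -177.03908681426654
wall+ [ 0.477  -0.1436  0.028 ] [ 0.4812 -0.2128  0.028 ] mid [ 0.4791 -0.1782  0.028 ] -86.53955449641155
wall- [ 0.4078 -0.1464  0.028 ] [ 0.4116 -0.2168  0.028 ] mid [ 0.4097 -0.1816  0.028 ] -86.84001472946193
nuts [ 0.4577 -0.152   0.015 ] [ 0.4599 -0.2     0.015 ] mid [ 0.4588 -0.176   0.015 ] -87.34591938673063
nuts2 [ 0.4272 -0.1543  0.015 ] [ 0.4311 -0.2021  0.015 ] mid [ 0.4291 -0.1782  0.015 ] -85.35519458882985
```

>>> {"op": "jog_arm", "data": {
  "increments": [1.1,1.05,0.5,0,0,-0.4,-1,2.23,2.08,2,0,0,-0.4,-1,2.23,2.08,4,0,0,-0.4,-1,2.23,2.08,5.5,0,0,-0.4,-1,2.23,2.08,7,0,0,-0.4,-1,2.23,2.08,7.6,0,0,-0.4,-1,2.23,2.08,8,0,0,-0.4,-1,2.23,2.08,8,0,0,-0.4,-1],
  "squeeze": 40
}}

```text
time_s: 4.0
ee_pos: [0.446, -0.2209, 0.058]
orientation: [-3.139, -0.092, 0.008]
wrist_force: [0.3, -0.8, -0.3]
finger_gap: 0.0868
```

```bash
python3 - <<'E'
from h import *
from bench import manip
c=manip.capture('side'); a=c['color'][150:290,230:420,::-1]; cv2.imwrite('pics/s2.png',cv2.resize(a,None,fx=4,fy=4,interpolation=cv2.INTER_CUBIC)); print(manip.sense()['wrist_force'])
E
```

```text
[ 0.81496248 -0.48411003  1.37223998]
```

View pics/s2.png

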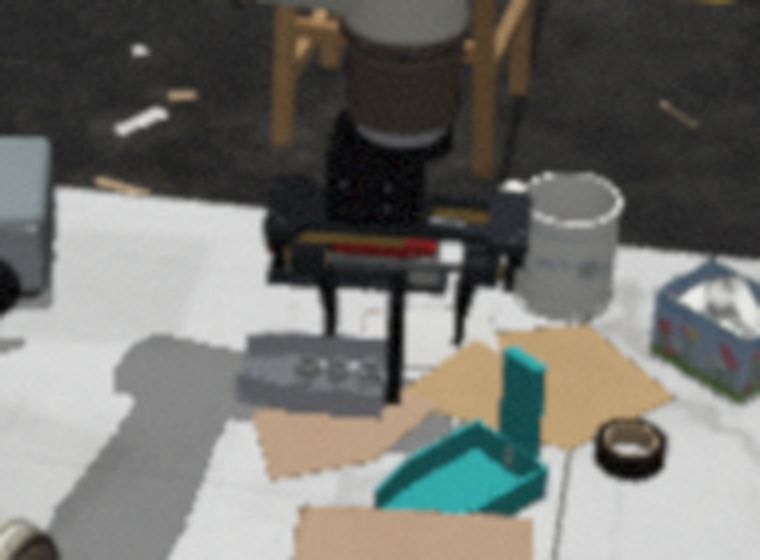

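The tab at crop (395,340) is centred between the fingers at (330,310) and (462,310), so I'll close.

>>> {"op": "jog_arm", "data": {
  "increments": [0,0,0,0,0,0,0.2,0,0,0,0,0,0,1,0,0,0,0,0,0,1,0,0,0,0,0,0,1,0,0,0,0,0,0,1,0,0,0,0,0,0,1,0,0,0,0,0,0,1],
  "squeeze": 40
}}

```text
time_s: 4.75
ee_pos: [0.4469, -0.2223, 0.06]
orientation: [3.14, 0.088, 0.0]
wrist_force: [0.3, 0.1, -0.3]
finger_gap: 0.0389
```

>>> {"op": "jog_arm", "data": {
  "increments": [0,0,0,0,0,0,1,0,0,0,0,0,0,1,0,0,0,0,0,0,1,0,0,0,0,0,0,1,0,0,0,0,0,0,1,0,0,0,0,0,0,1],
  "squeeze": 40
}}

```text
time_s: 5.35
ee_pos: [0.4468, -0.2223, 0.0599]
orientation: [-3.14, -0.088, 0.0]
wrist_force: [-0.1, -0.0, -0.3]
finger_gap: 0.0119
```

The gap of 11.9 mm matches the 12 mm tab. Next I'll work out the carry and pour waypoints and check wrist feasibility with a rough wrist model.

```bash
cat > plan.py <<'E'
from h import *
def scoopR(yaw,th): # columns scoop axes in world; th spout-down
    return R.from_euler('z',yaw)*R.from_euler('y',th)
# tool x=-scoop y, tool y=-scoop x, tool z=-scoop z
C=R.from_matrix(np.c_[[0,-1,0],[-1,0,0],[0,0,-1]])
def tool(gripP,yaw,th,off=.0199):
    S=scoopR(yaw,th); return gripP+S.apply([0,0,-off]), S*C
def fromlip(L,yaw,th):
    S=scoopR(yaw,th); return tool(np.array(L)-S.apply([.12,0,-.073]),yaw,th)
E
python3 - <<'E'
from plan import *
from bench import manip
s=manip.sense(); q=s['q']; T=R.from_rotvec(s['orientation']); print(np.round(q,3))
# calibrate constant
def W(q,s4=1): return R.from_euler('z',q[0])*R.from_euler('y',q[1]-q[2])*R.from_euler('x',s4*q[3])*R.from_euler('y',-q[4])*R.from_euler('x',-q[5])
K=W(q).inv()*T; print(np.round(K.as_matrix(),3))
bowl=np.array([.531,.252])
for yaw in np.radians([93,110,125,140]):
  d=np.array([np.cos(yaw),np.sin(yaw)])
  for th in np.radians([0,30,60]):
    p,Rt=fromlip(np.r_[bowl-.035*d,.145],yaw,th)
    wc=p-Rt.apply([0,0,.28]); rr=np.hypot(*wc[:2]); phi=np.arctan2(wc[1],wc[0])+np.arcsin(.16/rr)
    for pit in [.2,.6]:
      M=(R.from_euler('y',pit).inv()*R.from_euler('z',phi).inv()*Rt*K.inv())
      a=M.as_euler('XYX'); # Rx(a0)Ry(a1)Rx(a2), a1=-q5>0
      print(round(np.degrees(yaw)),round(np.degrees(th)),'wc',np.round(wc,2),'q1',round(phi,2),'pit',pit,'s4q4,q5,q6',np.round([a[0],-a[1],-a[2]],2))
E
```

```text
[-0.136  0.363 -0.506 -0.    -0.701  1.763]
[[-0.  0.  1.]
 [-1.  0. -0.]
 [-0. -1.  0.]]
93 0 wc [0.54 0.1  0.48] q1 0.47 pit 0.2 s4q4,q5,q6 [-0.   -1.37  1.15]
93 0 wc [0.54 0.1  0.48] q1 0.47 pit 0.6 s4q4,q5,q6 [-0.   -0.97  1.15]
93 30 wc [0.53 0.28 0.49] q1 0.76 pit 0.2 s4q4,q5,q6 [-0.4  -1.72  0.86]
93 30 wc [0.53 0.28 0.49] q1 0.76 pit 0.6 s4q4,q5,q6 [-0.4  -1.35  0.7 ]
93 60 wc [0.52 0.45 0.42] q1 0.94 pit 0.2 s4q4,q5,q6 [-0.72 -2.17  0.84]
93 60 wc [0.52 0.45 0.42] q1 0.94 pit 0.6 s4q4,q5,q6 [-0.6  -1.85  0.57]
110 0 wc [0.58 0.11 0.48] q1 0.45 pit 0.2 s4q4,q5,q6 [-0.   -1.37  1.47]
110 0 wc [0.58 0.11 0.48] q1 0.45 pit 0.6 s4q4,q5,q6 [-0.   -0.97  1.47]
110 30 wc [0.52 0.28 0.49] q1 0.76 pit 0.2 s4q4,q5,q6 [-0.48 -1.6   1.11]
110 30 wc [0.52 0.28 0.49] q1 0.76 pit 0.6 s4q4,q5,q6 [-0.5  -1.24  0.92]
110 60 wc [0.46 0.43 0.42] q1 1.01 pit 0.2 s4q4,q5,q6 [-0.86 -2.    1.03]
110 60 wc [0.46 0.43 0.42] q1 1.01 pit 0.6 s4q4,q5,q6 [-0.77 -1.73  0.72]
125 0 wc [0.62 0.13 0.48] q1 0.45 pit 0.2 s4q4,q5,q6 [-0.   -1.37  1.73]
125 0 wc [0.62 0.13 0.48] q1 0.45 pit 0.6 s4q4,q5,q6 [-0.   -0.97  1.73]
125 30 wc [0.52 0.27 0.49] q1 0.77 pit 0.2 s4q4,q5,q6 [-0.52 -1.48  1.34]
125 30 wc [0.52 0.27 0.49] q1 0.77 pit 0.6 s4q4,q5,q6 [-0.58 -1.13  1.12]
125 60 wc [0.42 0.41 0.42] q1 1.05 pit 0.2 s4q4,q5,q6 [-0.95 -1.84  1.17]
125 60 wc [0.42 0.41 0.42] q1 1.05 pit 0.6 s4q4,q5,q6 [-0.9  -1.59  0.84]
140 0 wc [0.65 0.15 0.48] q1 0.47 pit 0.2 s4q4,q5,q6 [-0.   -1.37  1.97]
140 0 wc [0.65 0.15 0.48] q1 0.47 pit 0.6 s4q4,q5,q6 [-0.   -0.97  1.97]
140 30 wc [0.51 0.27 0.49] q1 0.77 pit 0.2 s4q4,q5,q6 [-0.54 -1.35  1.56]
140 30 wc [0.51 0.27 0.49] q1 0.77 pit 0.6 s4q4,q5,q6 [-0.63 -1.01  1.32]
140 60 wc [0.38 0.38 0.42] q1 1.08 pit 0.2 s4q4,q5,q6 [-1.02 -1.65  1.29]
140 60 wc [0.38 0.38 0.42] q1 1.08 pit 0.6 s4q4,q5,q6 [-1.03 -1.43  0.95]
```

```bash
python3 - <<'E'
from plan import *
from bench import manip
s=manip.sense(); yaw=np.radians(93.2); d=np.array([np.cos(yaw),np.sin(yaw)]); b=np.array([.531,.252])
p,Rt=fromlip(np.r_[b-.035*d,.185],yaw,0); print(p,rows(p,Rt,s), rows(s['ee_pos']+[0,0,.20],Rt,s))
E
```

```text
[0.53965233 0.09724168 0.2381    ] [ 3.6870e+00 -1.0459e+01 -5.9400e+00 -0.0000e+00  1.0000e-03  3.0000e-03] [-1.000e-03 -0.000e+00 -6.667e+00 -0.000e+00  1.000e-03  3.000e-03]
```

>>> {"op": "jog_arm", "data": {
  "increments": [0,0,-0.4,0,0,0,1,0,0,-1,0,0,0,1,0,0,-2,0,0,0,1,0,0,-3,0,0,0,1,0,0,-4,0,0,0,1,0,0,-5,0,0,0,1,0,0,-5.7,0,0,0,1,0,0,-6.2,0,0,0,1,0,0,-6.4,0,0,0,1,0,0,-6.4,0,0,0,1]
}}

```text
time_s: 6.35
ee_pos: [0.4468, -0.2222, 0.2518]
orientation: [-3.14, -0.088, -0.0]
wrist_force: [-0.4, 0.4, -3.7]
finger_gap: 0.0116
```

```bash
python3 - <<'E'
from h import *
from bench import manip
c=manip.capture('side'); a=c['color'][100:290,170:420,::-1]; cv2.imwrite('pics/s3.png',cv2.resize(a,None,fx=3,fy=3,interpolation=cv2.INTER_CUBIC)); print(manip.sense()['wrist_force'])
E
```

```text
[ 0.55249705  0.80370478 -3.75176581]
```

View pics/s3.png

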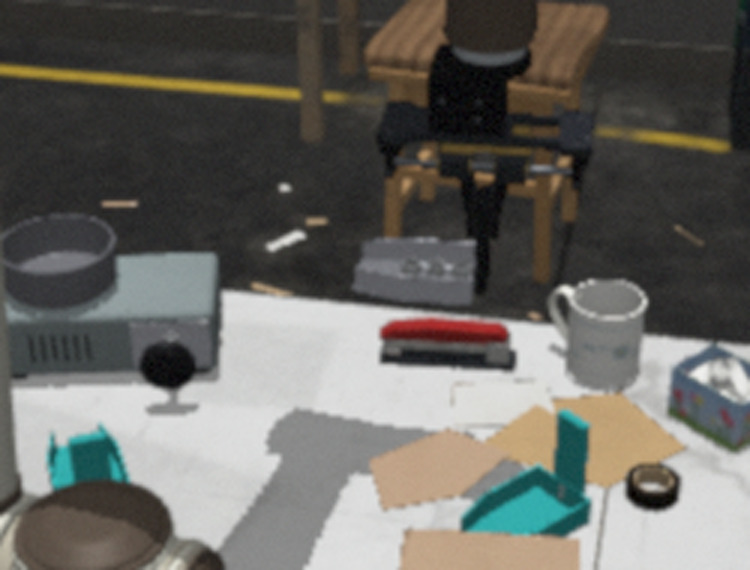

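The scoop is lifted and level at crop (415,270) with the nuts inside; the weight of about 3.5 N matches. Now I'll carry it to the bowl.

>>> {"op": "jog_arm", "data": {
  "increments": [0.07,-0.2,0,0,0,0,1,0.2,-0.6,0,0,0,0,1,0.46,-1.3,0,0,0,0,1,0.74,-2.1,0,0,0,0,1,1.06,-3,0,0,0,0,1,1.41,-4,0,0,0,0,1,1.76,-5,0,0,0,0,1,2.12,-6,0,0,0,0,1,2.47,-7,0,0,0,0,1,2.82,-8,0,0,0,0,1,3.1,-8.8,0,0,0,0,1,3.35,-9.5,0,0,0,0,1,3.53,-10,0,0,0,0,1,3.63,-10.3,0,0,0,0,1,3.69,-10.46,0.1,0,0,0,1,3.69,-10.46,0.2,0,0,0,1,3.69,-10.46,0.2,0,0,0,1]
}}

```text
time_s: 8.1
ee_pos: [0.5391, 0.0965, 0.2451]
orientation: [3.14, 0.087, -0.003]
wrist_force: [-0.9, -0.2, -3.1]
finger_gap: 0.0118
```

```bash
python3 - <<'E'
from h import *
from bench import manip
s=manip.sense(); print(np.round(s['q'],3),s['ee_pos'])
c=manip.capture('side'); a=c['color'][110:250,140:330,::-1]; A=cv2.resize(a,None,fx=4,fy=4,interpolation=cv2.INTER_CUBIC)
cv2.imwrite('pics/s4.png',A)
c=manip.capture('top'); a=c['color'][140:260,110:280,::-1]; cv2.imwrite('pics/t4.png',cv2.resize(a,None,fx=4.5,fy=4.5,interpolation=cv2.INTER_CUBIC))
c=manip.capture('wrist'); cv2.imwrite('pics/w4.png',c['color'][:,:,::-1])
E
```

```text
[ 0.473  0.238 -0.145 -0.    -1.189  1.153] [0.53906189 0.0964903  0.24512697]
```

View pics/s4.png

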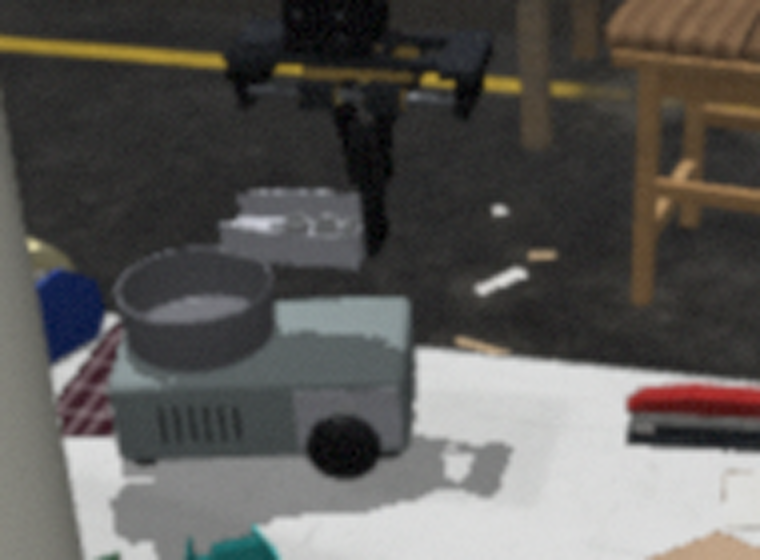

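View pics/w4.png

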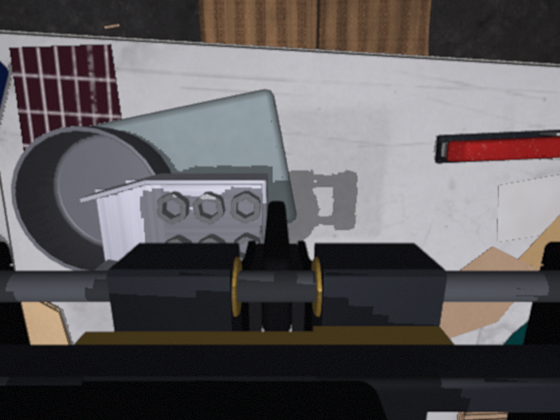

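View pics/t4.png

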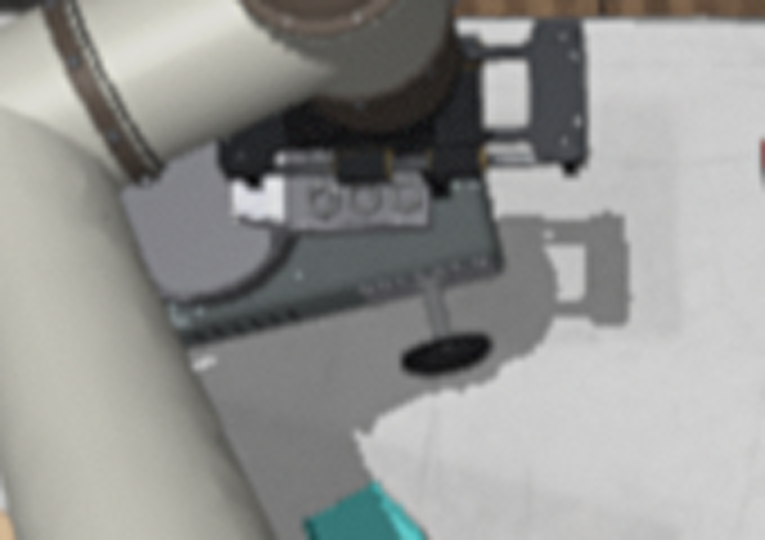

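The scoop hangs level, its lip just over the bowl's right side, and the nuts are still in place. I'll check my bowl estimate against this wrist view by overlay.

```bash
python3 - <<'E'
from h import *
from bench import manip
c=manip.capture('wrist'); im=np.ascontiguousarray(c['color'][:,:,::-1])
t=np.linspace(0,2*np.pi,73)
for (z,r,col) in [(.137,.060,(0,0,255)),(.137,.064,(0,255,0)),(.092,.057,(255,0,0))]:
    p=np.c_[.531+r*np.cos(t),.252+r*np.sin(t),0*t+z]; cv2.polylines(im,[proj(c,p).round().astype(int)],1,col,1)
cv2.imwrite('pics/w5.png',cv2.resize(im[60:300,0:320],None,fx=2.4,fy=2.4))
E
```

```text
(no output)
```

View pics/w5.png

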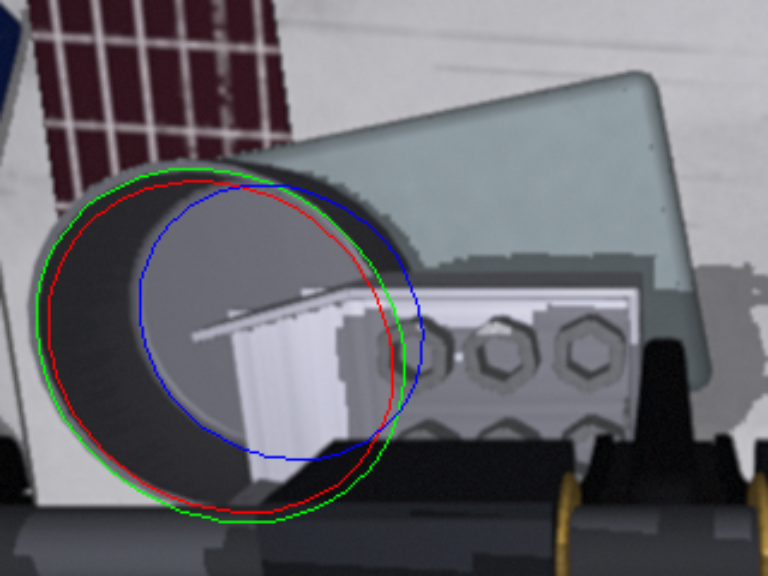

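```bash
python3 - <<'E'
from plan import *
from bench import manip
s=manip.sense(); yaw=np.radians(93.2); d=np.array([np.cos(yaw),np.sin(yaw)]); b=np.array([.534,.254])
for th in [0,10,20,30,40,48,56,60,64]:
    z=np.interp(th,[0,20,40,60],[.178,.165,.148,.134])
    p,Rt=fromlip(np.r_[b-.036*d,z],yaw,np.radians(th)); print(th,np.round(p,3),rows(p,Rt,s).tolist())
E
```

```text
0 [0.543 0.098 0.231] [0.103, -0.049, 0.501, 0.0, -0.001, -0.003]
10 [0.542 0.109 0.245] [0.103, -0.417, 0.05, -1.25, -0.001, -0.004]
20 [0.541 0.124 0.256] [0.103, -0.896, -0.327, -2.5, -0.001, -0.004]
30 [0.54  0.141 0.262] [0.102, -1.47, -0.545, -3.75, -0.0, -0.004]
40 [0.539 0.16  0.266] [0.102, -2.123, -0.656, -5.0, -0.0, -0.004]
48 [0.538 0.177 0.267] [0.102, -2.688, -0.7, -6.0, 0.0, -0.004]
56 [0.537 0.195 0.266] [0.101, -3.28, -0.662, -7.0, 0.0, -0.004]
60 [0.537 0.204 0.264] [0.101, -3.582, -0.612, -7.5, 0.001, -0.004]
64 [0.536 0.213 0.265] [0.101, -3.886, -0.634, -8.0, 0.001, -0.004]
```

>>> {"op": "jog_arm", "data": {
  "increments": [0.1,-0.05,0.4,0,0,0,1,0.1,-0.2,0.25,-0.62,0,0,1,0.1,-0.42,0.05,-1.25,0,0,1,0.1,-0.65,-0.14,-1.88,0,0,1,0.1,-0.9,-0.33,-2.5,0,0,1,0.1,-1.18,-0.44,-3.12,0,0,1,0.1,-1.47,-0.54,-3.75,0,0,1,0.1,-1.47,-0.54,-3.75,0,0,1,0.1,-1.47,-0.54,-3.75,0,0,1]
}}

```text
time_s: 9.2
ee_pos: [0.5402, 0.142, 0.2608]
orientation: [2.618, 0.075, 0.018]
wrist_force: [-0.6, 0.4, -3.4]
finger_gap: 0.0114
```

```bash
python3 - <<'E'
from h import *
from bench import manip
s=manip.sense(); print(np.round(s['q'],3),s['ee_pos'],s['orientation'],s['finger_gap'])
c=manip.capture('side'); a=c['color'][110:250,140:330,::-1]; A=cv2.resize(a,None,fx=4,fy=4,interpolation=cv2.INTER_CUBIC)
cv2.imwrite('pics/s6.png',A)
E
```

```text
[ 0.751  0.355 -0.186  0.399 -1.398  0.734] [0.5401625  0.14201795 0.26082868] [2.61818283 0.07518591 0.01813944] 0.011424875856136071
```

View pics/s6.png

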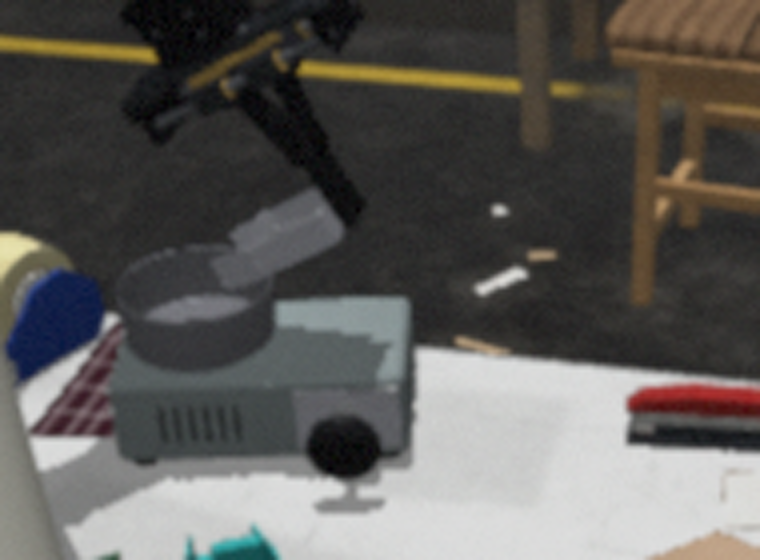

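The scoop is tilted 30° with its lip just inside the bowl's right wall at crop (215,270). Joints match the model, so I'll continue.

```bash
python3 - <<'E'
from plan import *
from bench import manip
s=manip.sense(); yaw=np.radians(93.2); d=np.array([np.cos(yaw),np.sin(yaw)]); b=np.array([.534,.254])
for th in [30,36,40,44,48,52,56,60,64]:
    z=np.interp(th,[0,20,40,60],[.178,.165,.148,.134])
    p,Rt=fromlip(np.r_[b-.036*d,z],yaw,np.radians(th)); print(th,np.round(p,3),rows(p,Rt,s).tolist())
E
```

```text
30 [0.54  0.141 0.262] [0.001, 0.035, -0.018, -0.01, 0.003, 0.003]
36 [0.54  0.152 0.265] [0.001, -0.258, -0.279, -0.76, 0.003, 0.004]
40 [0.539 0.16  0.266] [0.001, -0.476, -0.44, -1.26, 0.003, 0.004]
44 [0.539 0.169 0.267] [0.001, -0.701, -0.606, -1.76, 0.003, 0.004]
48 [0.538 0.177 0.267] [0.001, -0.944, -0.759, -2.26, 0.002, 0.004]
52 [0.538 0.186 0.267] [0.001, -1.202, -0.898, -2.76, 0.002, 0.004]
56 [0.537 0.195 0.266] [0.001, -1.476, -1.022, -3.26, 0.002, 0.004]
60 [0.537 0.204 0.264] [0.001, -1.763, -1.129, -3.76, 0.002, 0.004]
64 [0.536 0.213 0.265] [0.002, -2.016, -1.3, -4.26, 0.002, 0.004]
```

>>> {"op": "jog_arm", "data": {
  "increments": [0,-0.26,-0.28,-0.76,0,0,1,0,-0.48,-0.44,-1.26,0,0,1,0,-0.59,-0.52,-1.5,0,0,1,0,-0.7,-0.61,-1.76,0,0,1,0,-0.82,-0.68,-2,0,0,1,0,-0.94,-0.76,-2.26,0,0,1,0,-0.94,-0.76,-2.26,0,0,1,0,-1.07,-0.83,-2.5,0,0,1,0,-1.2,-0.9,-2.76,0,0,1,0,-1.2,-0.9,-2.76,0,0,1,0,-1.34,-0.96,-3,0,0,1,0,-1.48,-1.02,-3.26,0,0,1,0,-1.48,-1.02,-3.26,0,0,1,0,-1.48,-1.02,-3.26,0,0,1]
}}

```text
time_s: 10.65
ee_pos: [0.5372, 0.1954, 0.266]
orientation: [2.161, 0.062, 0.032]
wrist_force: [-0.2, 0.0, -2.3]
finger_gap: 0.0113
```

```bash
cat > look.py <<'E'
import sys
from h import *
from bench import manip
n=sys.argv[1]
s=manip.sense(); print(s['time_s'],np.round(s['q'],3),s['ee_pos'],s['orientation'],s['finger_gap'],s['wrist_force'])
c=manip.capture('side'); a=c['color'][110:250,140:330,::-1]
cv2.imwrite(f'pics/s{n}.png',cv2.resize(a,None,fx=4,fy=4,interpolation=cv2.INTER_CUBIC))
c=manip.capture('wrist'); cv2.imwrite(f'pics/w{n}.png',c['color'][:,:,::-1])
E
python3 look.py 7
```

```text
10.65 [ 0.904  0.554 -0.147  0.586 -1.688  0.535] [0.5372172  0.19538247 0.26597731] [2.16129656 0.06162631 0.03186127] 0.011295580158814442 [-0.21257574  0.00831422 -2.28485907]
```

View pics/s7.png

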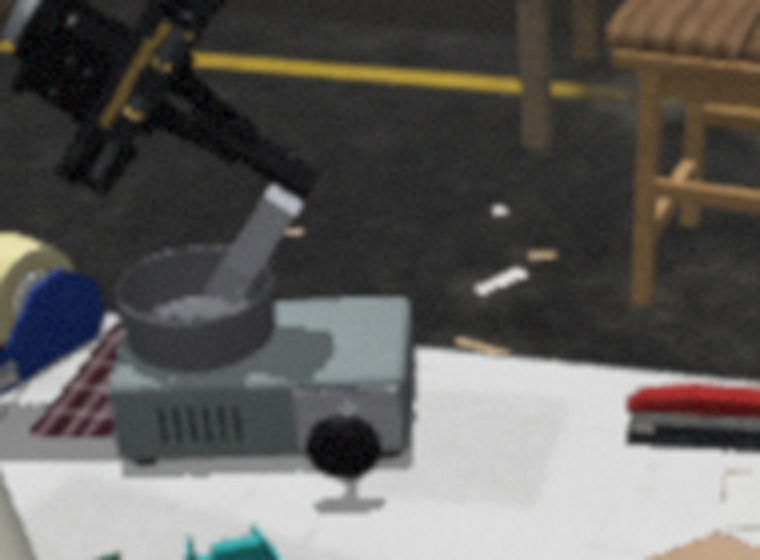

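View pics/w7.png

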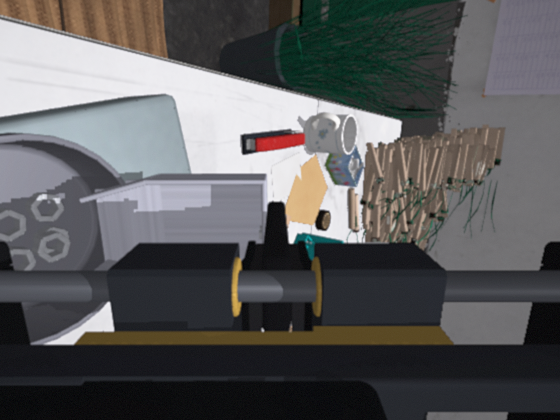

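The wrist force fell by about 1.1 N (six nuts weigh 0.94 N), at least four nuts show in the bowl, and the visible half of the pan is empty. I'll tilt a little further to be sure.

>>> {"op": "jog_arm", "data": {
  "increments": [0,-0.18,-0.24,-0.5,0,0,1,0,-0.36,-0.48,-1,0,0,1,0,-0.36,-0.48,-1,0,0,1,0,-0.18,-0.24,-0.5,0,0,1,0,-0.36,-0.48,-1,0,0,1,0,-0.36,-0.48,-1,0,0,1,0,-0.36,-0.48,-1,0,0,1]
}}

```text
time_s: 11.45
ee_pos: [0.5362, 0.2127, 0.2654]
orientation: [2.024, 0.057, 0.035]
wrist_force: [-0.1, 0.8, -2.0]
finger_gap: 0.0118
```

```bash
python3 look.py 8;  python3 - <<'E'
from plan import *
from bench import manip
s=manip.sense(); yaw=np.radians(93.2); d=np.array([np.cos(yaw),np.sin(yaw)]); b=np.array([.534,.254])
for th in [50,40,20,0]:
    z=np.interp(th,[0,20,40,60],[.20,.18,.160,.14])
    p,Rt=fromlip(np.r_[b-.036*d,z],yaw,np.radians(th)); print(th,np.round(p,3),rows(p,Rt,s).tolist())
p=np.array([.4468,-.2223,.26]); print(rows(p,Rt,s).tolist())
E
```

```text
11.45 [ 0.935  0.623 -0.129  0.626 -1.779  0.497] [0.53616217 0.21271712 0.26538026] [2.02434139 0.05686891 0.03493755] 0.01179859029747504 [-0.07714636  0.81769208 -2.00312145]
50 [0.538 0.182 0.276] [0.002, 0.762, 0.781, 1.748, -0.001, -0.002]
40 [0.539 0.16  0.278] [0.002, 1.126, 1.394, 2.998, -0.001, -0.002]
20 [0.541 0.124 0.271] [0.002, 1.458, 2.598, 5.498, -0.001, -0.001]
0 [0.543 0.098 0.253] [0.002, 1.295, 3.619, 7.998, -0.002, -0.001]
[-3.786, 6.103, 12.945, 7.998, -0.002, -0.001]
```

View pics/w8.png

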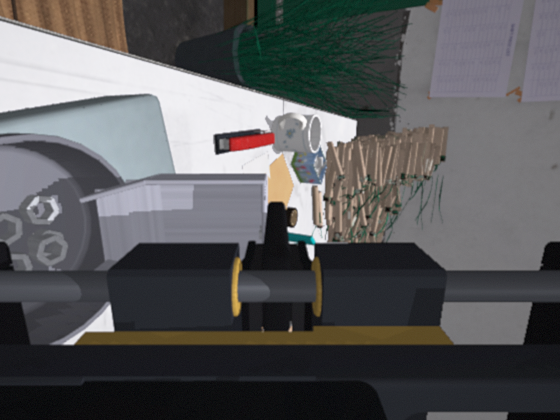

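>>> {"op": "jog_arm", "data": {
  "increments": [0,0.4,0.4,0.87,0,0,1,0,0.76,0.78,1.75,0,0,1,0,0.94,1.08,2.4,0,0,1,0,1.13,1.39,3,0,0,1,0,1.23,1.7,3.7,0,0,1,0,1.33,2.0,4.3,0,0,1,0,1.46,2.6,5.5,0,0,1,0,1.46,2.85,6.2,0,0,1,0,1.4,3.1,6.8,0,0,1,0,1.35,3.37,7.4,0,0,1,0,1.3,3.62,8,0,0,1,0,2.3,3.62,8,0,0,1,0,3,3.7,8,0,0,1,0,3,3.7,8,0,0,1]
}}

```text
time_s: 12.95
ee_pos: [0.5448, 0.0726, 0.3014]
orientation: [3.14, 0.085, 0.009]
wrist_force: [-0.2, -0.8, -1.4]
finger_gap: 0.0118
```

```bash
python3 look.py 9; python3 - <<'E'
from h import *
from bench import manip
c=manip.capture('top'); a=c['color'][140:260,110:280,::-1]; cv2.imwrite('pics/t9.png',cv2.resize(a,None,fx=4.5,fy=4.5,interpolation=cv2.INTER_CUBIC))
E
```

```text
12.95 [ 0.429  0.206 -0.048  0.003 -1.312  1.195] [0.54477806 0.07259312 0.30138636] [3.13993862 0.08535394 0.00881996] 0.011823591795637193 [-0.21829944 -0.75831182 -1.35576246]
```

View pics/w9.png

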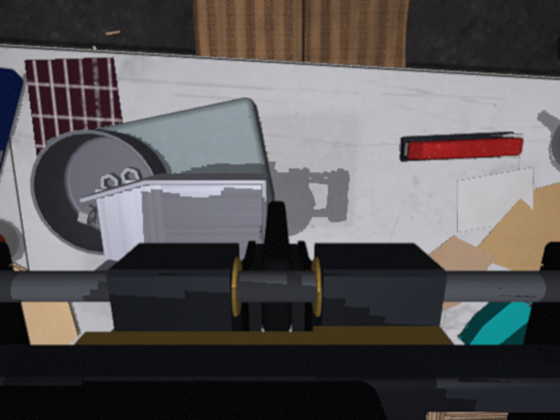

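View pics/s9.png

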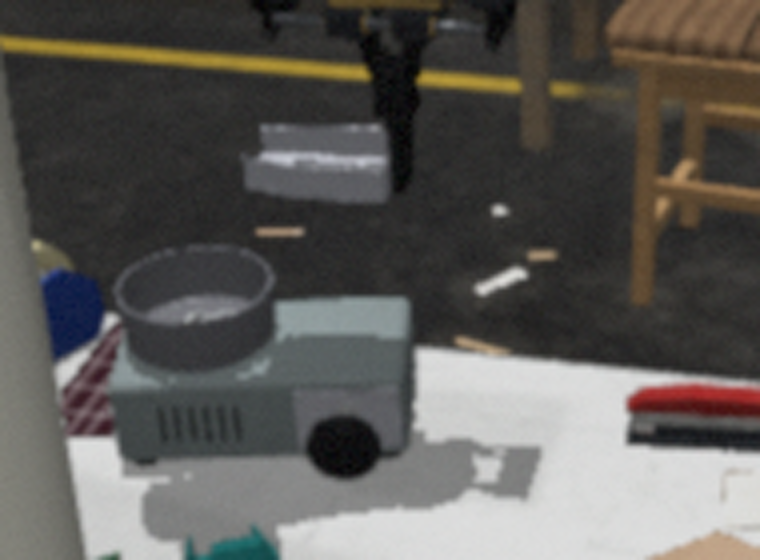

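View pics/t9.png

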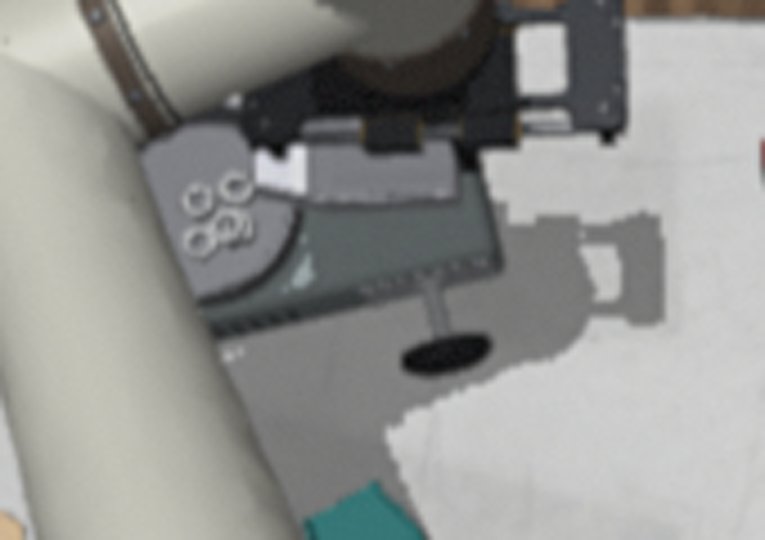

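Nuts are clustered in the bowl, centred at top-crop (215,215), and the scoop pan is empty. Now I'll return the scoop to its old spot.

```bash
python3 - <<'E'
from plan import *
from bench import manip
s=manip.sense(); p,Rt=tool(np.zeros(3),np.radians(93.2),0)
for p in [[.4468,-.2223,.26],[.4468,-.2223,.0605]]: print(rows(p,Rt,s).tolist())
E
```

```text
[-3.749, 9.683, 1.249, 0.01, 0.019, 0.002]
[-3.731, 9.674, 7.899, 0.01, 0.019, 0.002]
```

>>> {"op": "jog_arm", "data": {
  "increments": [-0.2,0.6,0,0,0,0,1,-0.7,1.8,0.1,0,0,0,1,-1.2,3.1,0.2,0,0,0,1,-1.7,4.4,0.4,0,0,0,1,-2.2,5.7,0.6,0,0,0,1,-2.7,7.0,0.8,0,0,0,1,-3.2,8.3,1,0,0,0,1,-3.6,9.3,1.2,0,0,0,1,-3.74,9.67,2,0,0,0,1,-3.74,9.67,3,0,0,0,1,-3.74,9.67,4.5,0,0,0,1,-3.74,9.67,5.5,0,0,0,1,-3.74,9.67,5.5,0,0,0,1,-3.74,9.67,5.5,0,0,0,1]
}}

```text
time_s: 14.5
ee_pos: [0.4484, -0.2223, 0.1335]
orientation: [3.138, 0.09, -0.002]
wrist_force: [0.8, -0.9, -0.9]
finger_gap: 0.0118
```

```bash
python3 - <<'E'
from plan import *
from bench import manip
s=manip.sense(); p,Rt=tool(np.zeros(3),np.radians(93.2),0); print(s['wrist_force'])
for p in [[.4468,-.2223,.0605]]: print(rows(p,Rt,s).tolist())
c=manip.capture('side'); a=c['color'][150:290,230:420,::-1]; cv2.imwrite('pics/s10.png',cv2.resize(a,None,fx=4,fy=4,interpolation=cv2.INTER_CUBIC))
E
```

```text
[ 0.83517638 -0.89869016 -0.93136345]
[-0.05, -0.006, 2.433, 0.014, 0.009, 0.011]
```

View pics/s10.png

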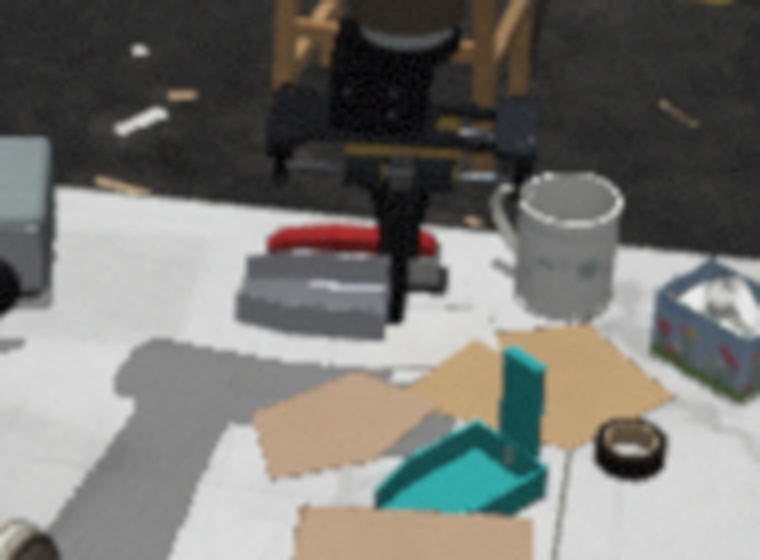

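>>> {"op": "jog_arm", "data": {
  "increments": [-0.05,0,0.8,0,0,0,1,-0.05,0,1.5,0,0,0,1,-0.05,0,2,0,0,0,1,-0.05,0,2.25,0,0,0,1,-0.05,0,2.35,0,0,0,1,-0.05,0,2.4,0,0,0,1,-0.05,0,2.43,0,0,0,1,-0.05,0,2.43,0,0,0,1]
}}

```text
time_s: 15.35
ee_pos: [0.4474, -0.2224, 0.0612]
orientation: [3.139, 0.089, 0.002]
wrist_force: [0.3, 0.8, -3.0]
finger_gap: 0.0113
```

>>> {"op": "jog_arm", "data": {
  "increments": [0,0,0.03,0,0,0,1,0,0,0.04,0,0,0,1,0,0,0.04,0,0,0,0.3,0,0,0.04,0,0,0,-1,0,0,0.04,0,0,0,-1,0,0,0.04,0,0,0,-1,0,0,0.04,0,0,0,-1,0,0,0.04,0,0,0,-1,0,0,0.04,0,0,0,-1,0,0,0.04,0,0,0,-1]
}}

```text
time_s: 16.35
ee_pos: [0.4469, -0.2223, 0.0592]
orientation: [3.139, 0.088, 0.0]
wrist_force: [0.8, -0.1, -0.5]
finger_gap: 0.0678
```

```bash
python3 - <<'E'
from plan import *
from bench import manip
s=manip.sense(); print(s['wrist_force'],s['finger_gap'],s['ee_pos'])
c=manip.capture('side'); a=c['color'][150:290,230:420,::-1]; cv2.imwrite('pics/s11.png',cv2.resize(a,None,fx=4,fy=4,interpolation=cv2.INTER_CUBIC))
E
```

```text
[ 0.80511788 -0.11353962 -0.49865673] 0.06779869507392496 [ 0.44691597 -0.2222664   0.0592434 ]
```

View pics/s11.png

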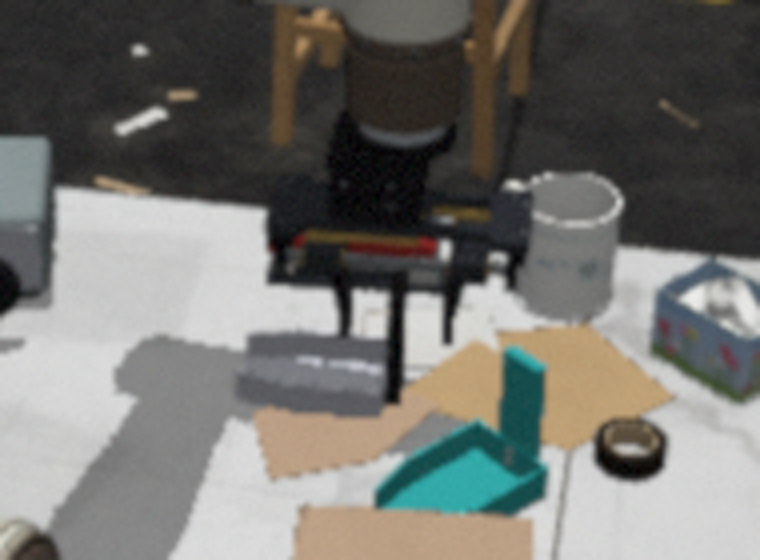

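The scoop stands at its old spot with the fingers open. I'll rise and go look at the bowl and knob.

```bash
python3 - <<'E'
from plan import *
from bench import manip
s=manip.sense(); p,Rt=tool(np.zeros(3),np.radians(90),0)
for p in [[.4468,-.2223,.28],[.40,.17,.33]]: print(rows(p,Rt,s).tolist())
E
```

```text
[-0.003, 0.011, -7.358, 0.01, -0.0, 0.403]
[-0.825, -13.131, -9.043, 0.01, -0.0, 0.403]
```

>>> {"op": "jog_arm", "data": {
  "increments": [0,0,-0.5,0,0,0,-1,0,0,-1.5,0,0,0,-1,0,0,-3,0,0,0,-1,0,0,-4.5,0,0,0,-1,0,0,-6,0,0,0,-1,-0.1,-1,-7.4,0,0,0.1,-1,-0.2,-2.5,-8,0,0,0.2,-1,-0.3,-4,-8.5,0,0,0.4,-1,-0.4,-5.5,-9,0,0,0.4,-1,-0.5,-7,-9,0,0,0.4,-1,-0.6,-8.5,-9,0,0,0.4,-1,-0.7,-10,-9,0,0,0.4,-1,-0.8,-11.5,-9,0,0,0.4,-1,-0.83,-12.6,-9.04,0,0,0.4,-1,-0.83,-13.1,-9.04,0,0,0.4,-1,-0.83,-13.13,-9.04,0,0,0.4,-1,-0.83,-13.13,-9.04,0,0,0.4,-1]
}}

```text
time_s: 18.1
ee_pos: [0.3997, 0.1695, 0.3297]
orientation: [3.139, 0.001, -0.001]
wrist_force: [0.1, 0.2, -0.7]
finger_gap: 0.0869
```

```bash
python3 look.py 12; python3 - <<'E'
from h import *
from bench import manip
c=manip.capture('wrist'); im=np.ascontiguousarray(c['color'][:,:,::-1])
np.save('w12pose.npy',np.array(c['pose']))
t=np.linspace(0,2*np.pi,73)
cv2.imwrite('pics/w12b.png',cv2.resize(im[20:260,80:400],None,fx=2.5,fy=2.5,interpolation=cv2.INTER_CUBIC))
E
```

```text
18.1 [ 7.790e-01 -1.400e-02 -2.280e-01  1.000e-03 -1.359e+00  7.920e-01] [0.39973193 0.16949837 0.32968212] [ 3.13948181e+00  7.16636950e-04 -8.92595525e-04] 0.08691334060659592 [ 0.07052456  0.2120698  -0.71267346]
```

View pics/w12b.png

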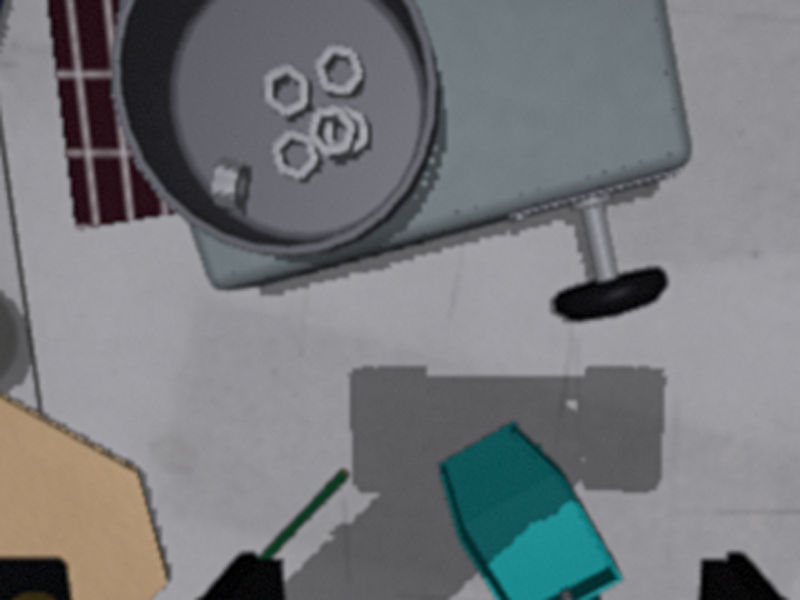

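View pics/w12.png

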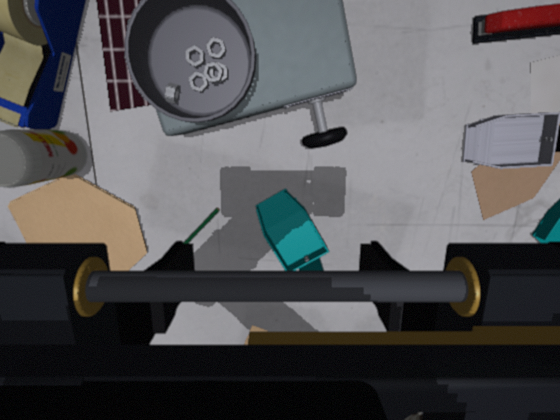

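All six nuts are in the bowl: four flat, one stacked at crop (350,130), and one on edge near the wall at (230,185). The knob head is at (610,292) and its stem meets the housing at (595,205). I'll measure the knob.

```bash
python3 - <<'E'
from h import *
from bench import manip
c=manip.capture('wrist')
f=lambda u,v,z:np.round(onz(c,80+u/2.5,20+v/2.5,z),4)
A,B=f(213,287,.085),f(690,165,.085); print('front edge',A,B,np.degrees(np.arctan2(-(A-B)[0],(A-B)[1])))
print('right edge', f(690,155,.085), f(662,0,.085))
print('stem/head',f(607,277,.058),'stem/house',f(595,207,.058))
print('head L,R',f(553,302,.052),f(667,281,.052),'top of head edge',f(607,272,.082),f(607,282,.082))
# bowl rim
for z,pts in [(.137,[(113,60),(438,90),(280,252)]),(.092,[(172,92),(425,80),(315,237)])]: 
    P=np.array([f(u,v,z)[:2] for u,v in pts]); 
    M=np.c_[2*P,np.ones(3)]; s=np.linalg.solve(M,(P**2).sum(1)); print('circ',s[:2],np.sqrt(s[2]+s[0]**2+s[1]**2))
E
```

```text
front edge [0.4553 0.3016 0.085 ] [0.5098 0.0765 0.085 ] 13.610238086990865
right edge [0.5141 0.0768 0.085 ] [0.5781 0.0929 0.085 ]
stem/head [0.4589 0.1094 0.058 ] stem/house [0.4928 0.1166 0.058 ]
head L,R [0.4462 0.1363 0.052 ] [0.4567 0.0775 0.052 ] top of head edge [0.4618 0.1128 0.082 ] [0.4571 0.1127 0.082 ]
circ [0.53481911 0.25294353] 0.06367879620818667
circ [0.53476285 0.25348745] 0.05676401768979387
```

The bowl centre refines to (0.535,0.253) and the yaw to 13.5°. Plan: jaw along the tumbler's x, fingers fully open, with the rear finger going down into the 42 mm gap behind the head.

```bash
python3 - <<'E'
from h import *
from bench import manip
s=manip.sense(); y=np.radians(13.5)
Rt=R.from_euler('z',y-np.pi/2)*R.from_matrix(np.c_[[1,0,0],[0,-1,0],[0,0,-1]])
for p in [[.4275,.1012,.33],[.4275,.1012,.15]]: print(rows(p,Rt,s).tolist())
t=CAL['top']; print(onz(t,130+200/2.75,130+432/2.75,.1))
E
```

```text
[0.921, 2.255, 0.002, 0.008, -0.007, 9.552]
[0.92, 2.247, 6.002, 0.008, -0.007, 9.552]
[0.25403194 0.11466957 0.1       ]
```

>>> {"op": "jog_arm", "data": {
  "increments": [0.1,0.25,0,0,0,1,-1,0.2,0.5,0,0,0,2,-1,0.3,0.75,0,0,0,3,-1,0.4,1,0,0,0,4,-1,0.5,1.25,0,0,0,5,-1,0.6,1.5,0,0,0,6,-1,0.7,1.75,0,0,0,7,-1,0.8,2,0,0,0,8,-1,0.9,2.2,0.5,0,0,9,-1,0.92,2.25,1.5,0,0,9.55,-1,0.92,2.25,3,0,0,9.55,-1,0.92,2.25,4.4,0,0,9.55,-1,0.92,2.25,5.5,0,0,9.55,-1,0.92,2.25,6,0,0,9.55,-1,0.92,2.25,6,0,0,9.55,-1,0.92,2.25,6,0,0,9.55,-1]
}}

```text
time_s: 19.9
ee_pos: [0.4281, 0.1019, 0.1507]
orientation: [2.468, -1.943, 0.003]
wrist_force: [1.4, -0.3, 0.8]
finger_gap: 0.087
```

```bash
python3 look.py 13; python3 - <<'E'
from h import *
from bench import manip
c=manip.capture('side'); cv2.imwrite('pics/s13b.png',cv2.resize(c['color'][150:250,170:310,::-1],None,fx=5.5,fy=5.5,interpolation=cv2.INTER_CUBIC))
c=manip.capture('top'); cv2.imwrite('pics/t13.png',cv2.resize(c['color'][140:270,130:290,::-1],None,fx=4.5,fy=4.5,interpolation=cv2.INTER_CUBIC))
E
```

```text
19.9 [ 0.607  0.142 -0.531  0.002 -0.898 -0.371] [0.42813058 0.10191117 0.15066016] [ 2.46827479 -1.94279103  0.00260758] 0.08704097561078161 [ 1.37592559 -0.287015    0.76128992]
```

View pics/s13b.png

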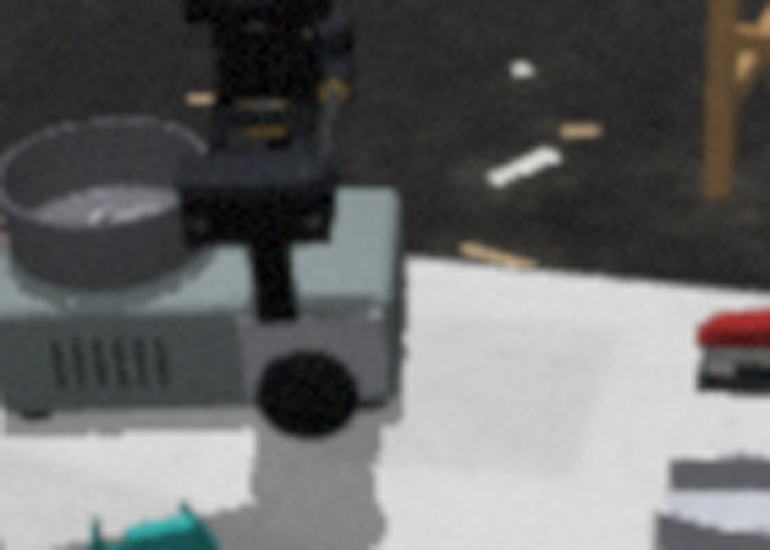

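View pics/t13.png

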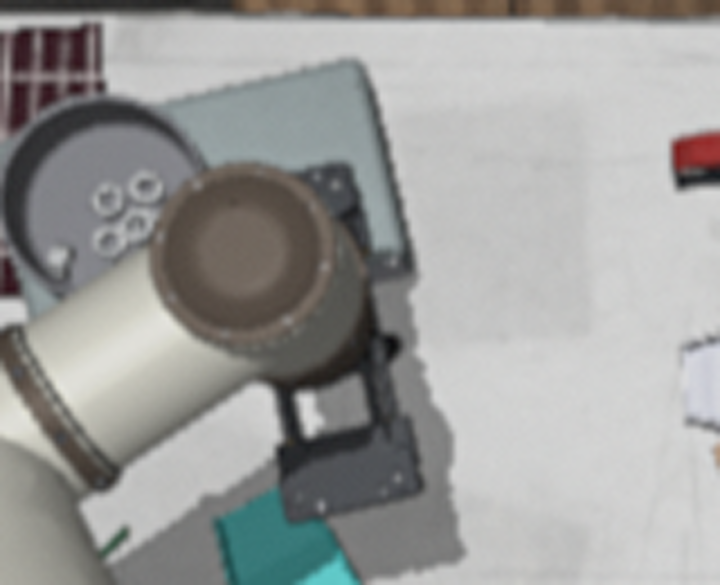

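View pics/w13.png

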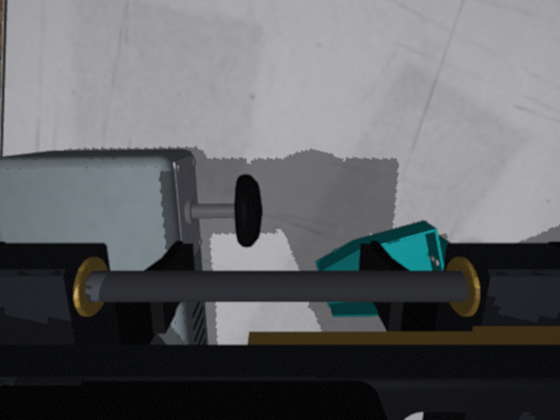

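The wrist view shows the knob side-on: head at columns 235–262 and rows 175–246, stem row 211, bushing at column 190. I'll measure it in the tool frame.

```bash
python3 - <<'E'
from h import *
from bench import manip
c=manip.capture('wrist'); s=manip.sense(); T=R.from_rotvec(s['orientation'])
cv2.imwrite('pics/w13z.png',cv2.resize(c['color'][140:300,140:340,::-1],None,fx=4,fy=4,interpolation=cv2.INTER_CUBIC))
for n,u,v,z in [('stem top near bush',205,211,.058),('stem near head',233,211,.058),('head back edge @axis',236,210,.06),('head top row175',245,176,.052),('head bot row246',247,246,.052),('housing edge',186,200,.05),('housing top edge',176,152,.085)]:
    p=onz(c,u,v,z); print(n,np.round(p,4),'tool mm',np.round(T.inv().apply(p-s['ee_pos'])*1000,1))
E
```

```text
stem top near bush [0.4835 0.1141 0.058 ] tool mm [  1.8 -56.4  93.2]
stem near head [0.4618 0.1088 0.058 ] tool mm [  1.8 -34.1  93.2]
head back edge @axis [0.4595 0.1069 0.06  ] tool mm [  3.1 -31.4  91.2]
head top row175 [0.4588 0.0802 0.052 ] tool mm [ 28.9 -24.3  99.2]
head bot row246 [0.4447 0.1376 0.052 ] tool mm [-30.3 -24.2  99.1]
housing edge [0.5015 0.1111 0.05  ] tool mm [  8.9 -73.1 101.3]
housing top edge [0.506  0.0693 0.085 ] tool mm [ 50.5 -67.8  66.3]
```

View pics/w13z.png

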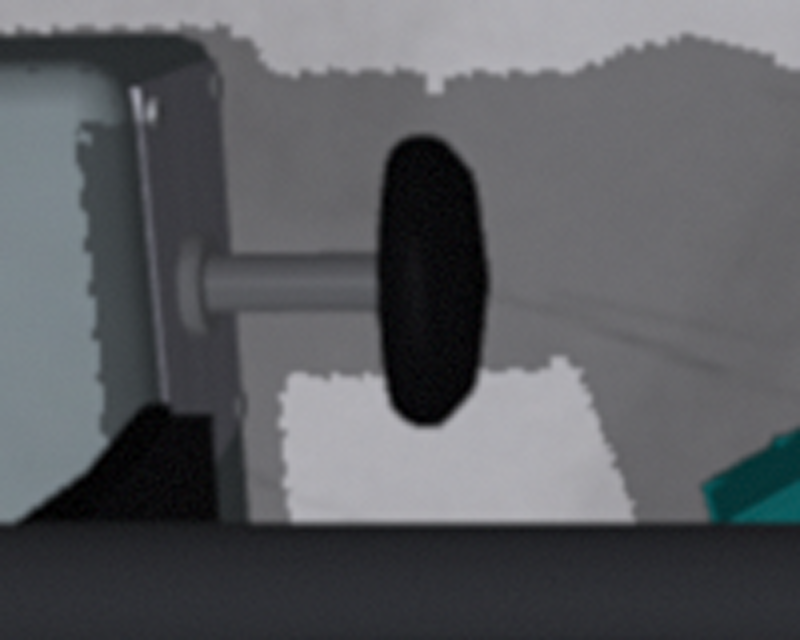

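The measured gap spans -73 to -31 mm in tool y, the rear finger occupies -43.5 to -58.5, and the knob axis is within 2 mm of tool x = 0. Descending.

>>> {"op": "jog_arm", "data": {
  "increments": [0,0,0.7,0,0,0,-1,0,0,1.4,0,0,0,-1,0,0,2,0,0,0,-1,0,0,2.4,0,0,0,-1,0,0,2.7,0,0,0,-1,0,0,2.87,0,0,0,-1,0,0,2.87,0,0,0,-1,0,0,2.87,0,0,0,-1],
  "squeeze": 40
}}

```text
time_s: 20.95
ee_pos: [0.428, 0.1024, 0.0644]
orientation: [-2.469, 1.942, -0.002]
wrist_force: [-0.6, -0.1, 0.4]
finger_gap: 0.0868
```

```bash
python3 look.py 14; python3 - <<'E'
from h import *
from bench import manip
c=manip.capture('side'); cv2.imwrite('pics/s14b.png',cv2.resize(c['color'][150:250,170:310,::-1],None,fx=5.5,fy=5.5,interpolation=cv2.INTER_CUBIC))
E
```

```text
20.95 [ 0.607  0.272 -0.642  0.002 -0.656 -0.371] [0.42795355 0.10237535 0.06440509] [-2.46944417e+00  1.94200786e+00 -2.21404657e-03] 0.08675926436492706 [-0.55341202 -0.12100882  0.43318044]
```

View pics/s14b.png

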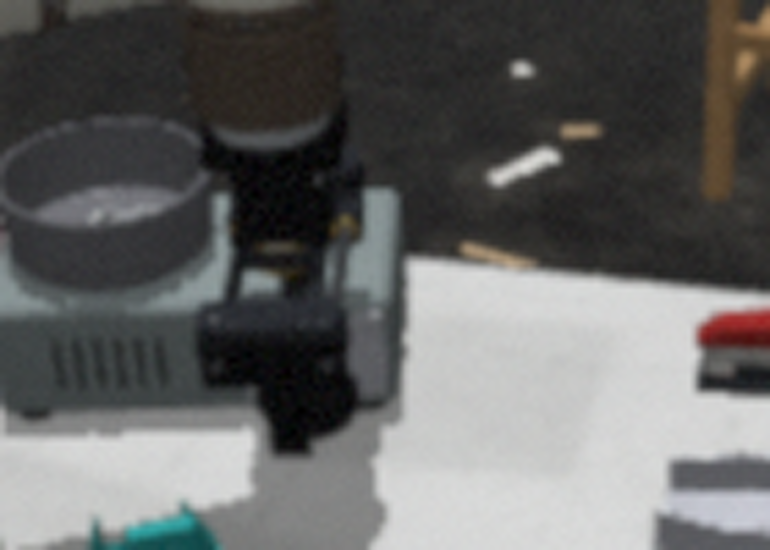

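View pics/w14.png

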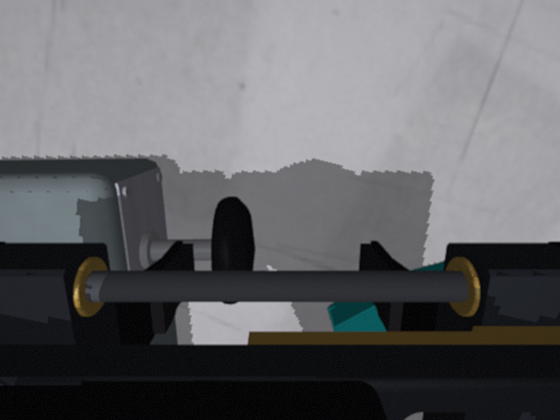

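The rear finger sits in the gap between the housing and the head with no contact force. Now I'll pull slowly along tool +y.

>>> {"op": "jog_arm", "data": {
  "increments": [0,0.2,0,0,0,0,-1,0,0.4,0,0,0,0,-1,0,0.5,0,0,0,0,-1,0,0.6,0,0,0,0,-1,0,0.7,0,0,0,0,-1,0,0.8,0,0,0,0,-1,0,0.9,0,0,0,0,-1,0,0.95,0,0,0,0,-1,0,1.0,0,0,0,0,-1,0,1.0,0,0,0,0,-1]
}}

```text
time_s: 22.1
ee_pos: [0.4006, 0.0962, 0.0646]
orientation: [-2.467, 1.939, -0.006]
wrist_force: [7.7, -1.5, -3.5]
finger_gap: 0.0873
```

```bash
python3 look.py 15; python3 - <<'E'
from h import *
from bench import manip
c=manip.capture('wrist'); cv2.imwrite('pics/w15z.png',cv2.resize(c['color'][140:300,100:300,::-1],None,fx=4,fy=4,interpolation=cv2.INTER_CUBIC))
E
```

```text
22.1 [ 0.636  0.228 -0.709  0.004 -0.628 -0.4  ] [0.40062192 0.09619859 0.06461626] [-2.46682467  1.93853065 -0.00555426] 0.0873055067009789 [ 7.74358172 -1.4991808  -3.49292099]
```

View pics/w15z.png

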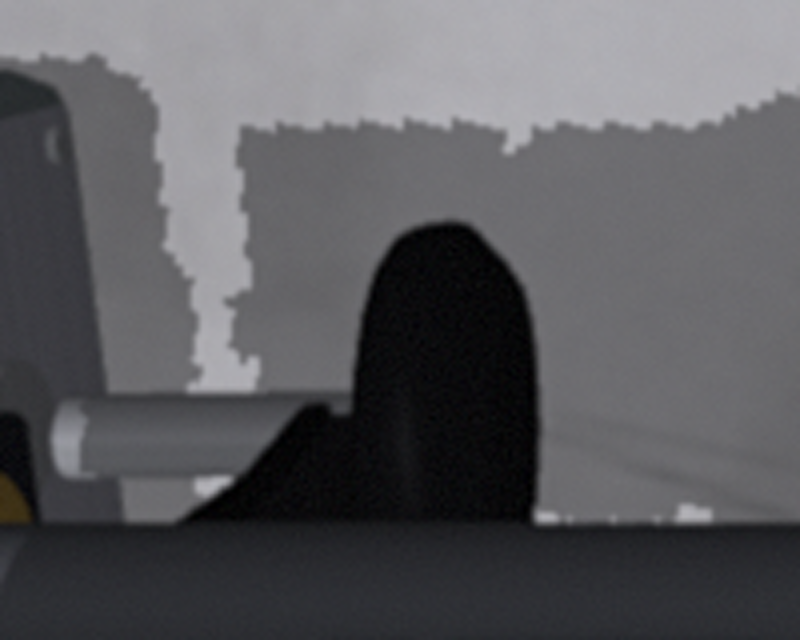

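The finger is pulling the head and the force is about 7.8 N, roughly 16 mm out. A bit further, then hold.

>>> {"op": "jog_arm", "data": {
  "increments": [0,0.04,0,0,0,0,-1,0,0.08,0,0,0,0,-1,0,0.08,0,0,0,0,-1]
}}

```text
time_s: 22.55
ee_pos: [0.3985, 0.0957, 0.0646]
orientation: [-2.467, 1.938, -0.006]
wrist_force: [7.9, -1.6, -5.2]
finger_gap: 0.0872
```

```bash
python3 look.py 16; python3 - <<'E'
from h import *
from bench import manip
c=manip.capture('wrist'); s=manip.sense(); T=R.from_rotvec(s['orientation'])
cv2.imwrite('pics/w16z.png',cv2.resize(c['color'][140:300,100:300,::-1],None,fx=4,fy=4,interpolation=cv2.INTER_CUBIC))
b=np.array([.535,.253,0]);p=s['ee_pos']-b; y=np.radians(13.5); x=np.array([np.cos(y),np.sin(y),0]); print('tumbler x of TCP',p@x,'est travel mm',1000*(-.109-(p@x+.0436)), s['wrist_force']@x)
E
```

```text
22.55 [ 0.638  0.225 -0.715  0.004 -0.626 -0.403] [0.39854115 0.09573625 0.06464337] [-2.4665962   1.93823168 -0.00586601] 0.08721818787201167 [ 7.87483323 -1.59597663 -5.16229946]
tumbler x of TCP -0.1693350677996776 est travel mm 16.73506779967761 7.8059743850165635
```

View pics/w16z.png

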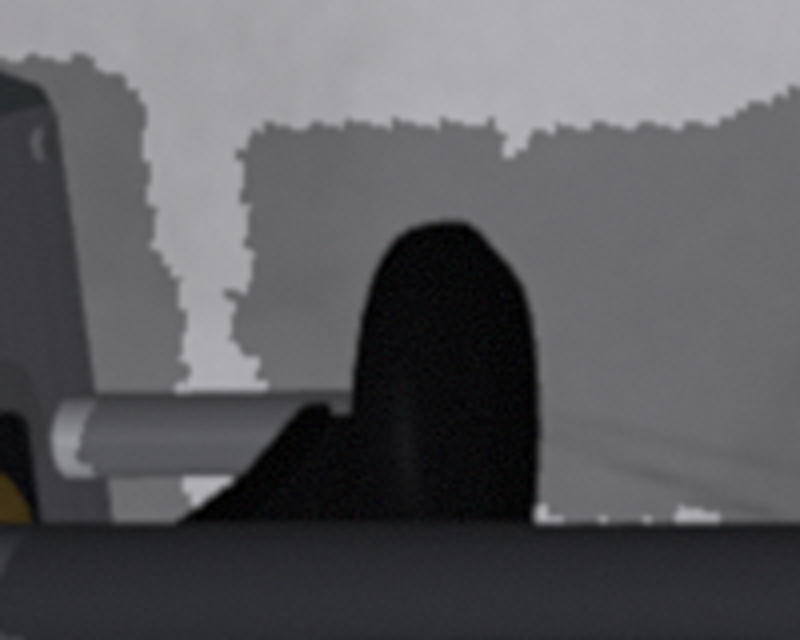

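>>> {"op": "jog_arm", "data": {
  "increments": [0,0.03,0,0,0,0,-1,0,0.06,0,0,0,0,-1,0,0.06,0,0,0,0,-1,0,0.06,0,0,0,0,-1,0,0.06,0,0,0,0,-1,0,0.06,0,0,0,0,-1]
}}

```text
time_s: 23.3
ee_pos: [0.3972, 0.0956, 0.0647]
orientation: [-2.466, 1.938, -0.006]
wrist_force: [8.4, -1.3, -3.8]
finger_gap: 0.0873
```

```bash
python3 - <<'E'
from h import *
from bench import manip
s=manip.sense()
c=manip.capture('wrist'); cv2.imwrite('pics/w17z.png',cv2.resize(c['color'][140:300,100:300,::-1],None,fx=4,fy=4,interpolation=cv2.INTER_CUBIC))
b=np.array([.535,.253,0]);p=s['ee_pos']-b; y=np.radians(13.5); x=np.array([np.cos(y),np.sin(y),0]); print('est travel mm',1000*(-.109-(p@x+.0436)), s['wrist_force']@x,s['wrist_force'])
E
```

```text
est travel mm 18.118350175376843 7.860941605888056 [ 8.39433017 -1.2913195  -3.83700805]
```

View pics/w17z.png

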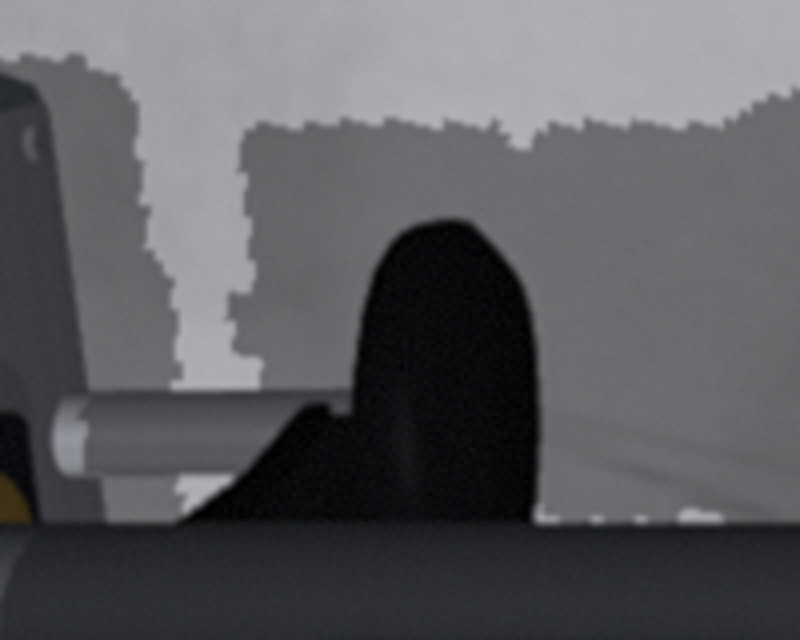

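>>> {"op": "jog_arm", "data": {
  "increments": [0,0.03,0,0,0,0,-1,0,0.05,0,0,0,0,-1,0,0.05,0,0,0,0,-1,0,0.05,0,0,0,0,-1,0,0.05,0,0,0,0,-1]
}}

```text
time_s: 23.85
ee_pos: [0.3971, 0.096, 0.065]
orientation: [-2.464, 1.935, -0.008]
wrist_force: [11.6, -0.9, -6.5]
finger_gap: 0.0871
```

```bash
python3 - <<'E'
from h import *
from bench import manip
s=manip.sense()
b=np.array([.535,.253,0]);p=s['ee_pos']-b; y=np.radians(13.5); x=np.array([np.cos(y),np.sin(y),0]); print('est travel mm',1000*(-.109-(p@x+.0436)), s['wrist_force']@x,s['wrist_force'])
Rt=R.from_euler('z',y-np.pi/2)*R.from_matrix(np.c_[[1,0,0],[0,-1,0],[0,0,-1]])
print(rows([.428,.1020,.0645],Rt,s).tolist())
E
```

```text
est travel mm 18.139045590263066 11.113807738760869 [11.63884884 -0.87154774 -6.53786036]
[0.05, -1.048, 0.028, -0.07, 0.007, 0.027]
```

The force jumped to 11 N and the position stalled, so the knob is at its stop. It has now been held past 15 mm for over a second. I'll let it home.

>>> {"op": "jog_arm", "data": {
  "increments": [0,-0.2,0,0,0,0,-1,0,-0.5,0,0,0,0,-1,0,-0.8,0,0,0,0,-1,0,-1.0,0,0,0,0,-1,0,-1.08,0,0,0,0,-1,0,-1.08,0,0,0,0,-1,0,-1.08,0,0,0,0,-1,0,-1.08,0,0,0,0,-1]
}}

```text
time_s: 24.65
ee_pos: [0.4236, 0.101, 0.0638]
orientation: [2.468, -1.941, 0.001]
wrist_force: [0.6, -0.6, -0.4]
finger_gap: 0.0871
```

```bash
python3 look.py 18
```

```text
24.65 [ 0.611  0.268 -0.651  0.002 -0.654 -0.374] [0.42361779 0.10096598 0.06378384] [ 2.46759445e+00 -1.94121783e+00  8.28732837e-04] 0.08705728888073362 [ 0.55560323 -0.63939986 -0.36318758]
```

View pics/w18.png

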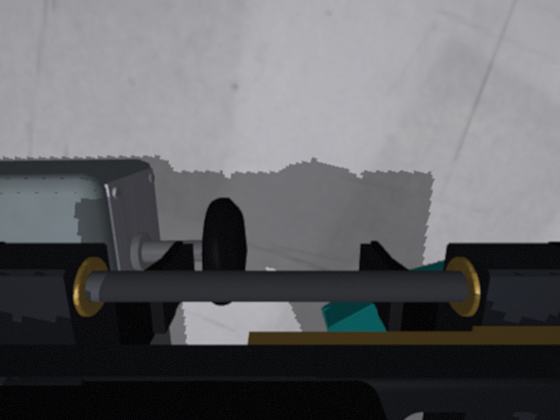

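The knob is home: the head sits clear of the finger and the force is near zero. I'll rise and move to a viewing pose for the final checks.

>>> {"op": "jog_arm", "data": {
  "increments": [0,-0.1,-0.3,0,0,0,-1,0,-0.1,-1,0,0,0,-1,0,-0.1,-2,0,0,0,-1,0,-0.1,-3.5,0,0,0,-1,0,-0.1,-5,0,0,0,-1,0,0,-6.5,0,0,-1,-1,0,0,-7.5,0,0,-2,-1,0,0,-8.5,0,0,-3,-1,0,0,-8.8,0,0,-4,-1,-1,0.5,-8.8,0,0,-5,-1,-1.5,0.5,-8.8,0,0,-6,-1,-2,0.5,-8.8,0,0,-7,-1,-2,0.5,-8.8,0,0,-8,-1,-2,0.5,-8.8,0,0,-9,-1,-2,0.5,-8.8,0,0,-9.55,-1,-2,0.5,-8.8,0,0,-9.55,-1,-2,0.5,-8.8,0,0,-9.55,-1]
}}

```text
time_s: 26.45
ee_pos: [0.3955, 0.1564, 0.3283]
orientation: [3.141, -0.002, 0.001]
wrist_force: [-0.6, 0.2, 0.6]
finger_gap: 0.0869
```

```bash
python3 look.py 19; python3 - <<'E'
from h import *
from bench import manip
c=manip.capture('top'); cv2.imwrite('pics/t19.png',cv2.resize(c['color'][130:330,130:420,::-1],None,fx=2.75,fy=2.75,interpolation=cv2.INTER_CUBIC))
c=manip.capture('side'); cv2.imwrite('pics/s19b.png',cv2.resize(c['color'][150:330,150:420,::-1],None,fx=2.9,fy=2.9,interpolation=cv2.INTER_CUBIC))
E
```

```text
26.45 [ 7.630e-01 -3.200e-02 -2.480e-01  1.000e-03 -1.355e+00  8.070e-01] [0.39545697 0.15636254 0.32827779] [ 3.14058808e+00 -2.09364541e-03  7.66361604e-04] 0.08688333968711313 [-0.62790423  0.1538956   0.60750258]
```

View pics/w19.png

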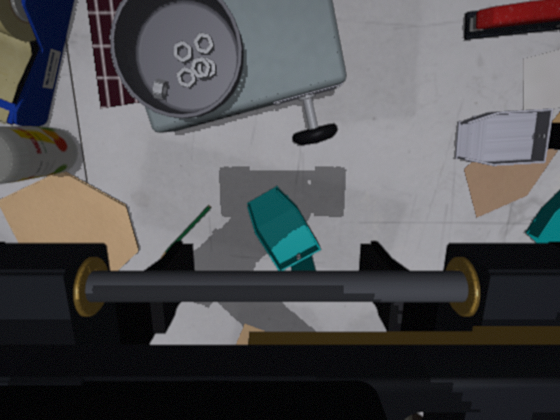

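View pics/s19b.png

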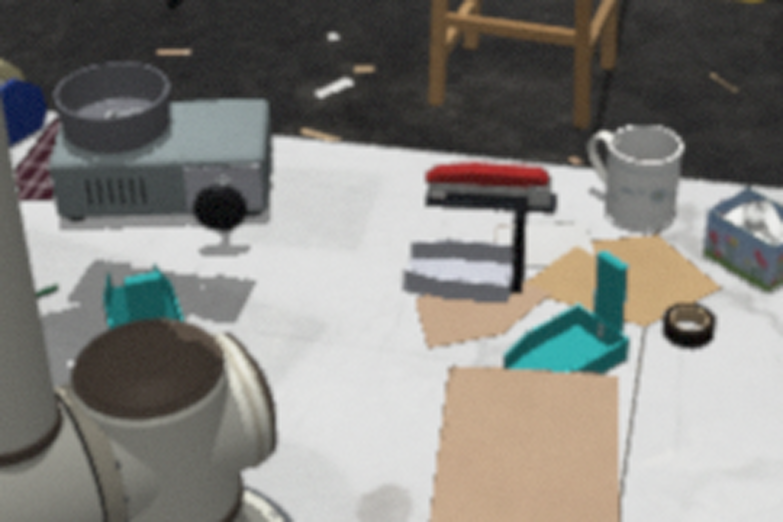

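View pics/t19.png

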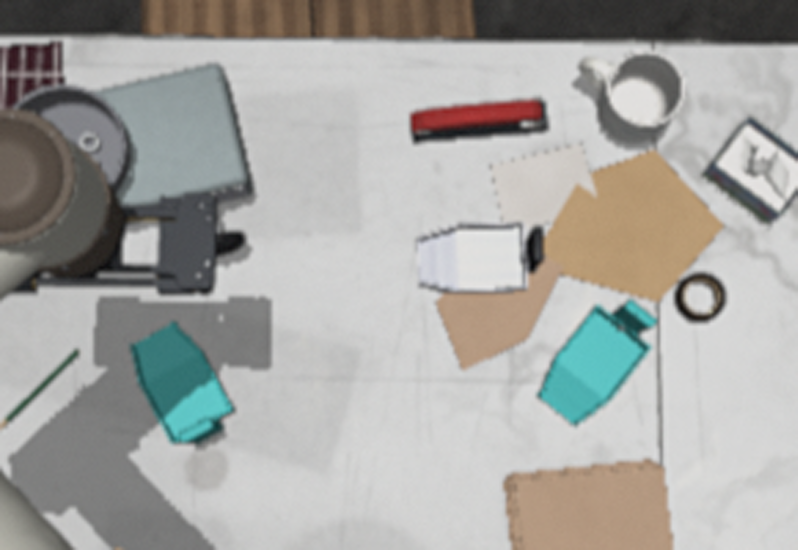

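The final views show six nuts in the bowl and the empty scoop upright in its old place. The knob is home, and the stapler, mug and tape are at the same pixels as at the start. Handing in.

```bash
python3 - <<'E'
from bench import manip
print(manip.close_job(), manip.sense()['time_s'])
E
```

```text
the job is handed in; nothing more can be done
the job is handed in; nothing more can be done
```

The job is handed in, at about 26.6 s of the 66 s allowed; it reported no verdict. I poured the six nuts into the tumbler's bowl and put the empty scoop back upright on its old spot. Then I hooked one finger behind the knob's head and pulled it to its stop. It stayed out more than 15 mm for over a second, and I let it spring home.

What the last checks showed:
- **Nuts:** all six are in the bowl. Four lie flat, one rests on another, and one stands on edge near the wall, so its position is the least certain.
- **Scoop:** it looks upright, empty and let go. I judged this from the pictures and did not measure its angle.
- **Knob:** the force jumped from 8 N to 11 N and the arm stopped moving, so it reached its stop. My position estimate there was about 18 mm instead of 20 mm, which fits the camera's 2 mm error. In the last picture the knob sits where it did before the pull.
- **Stapler, mug and tape:** by eye they sit at the same places in the pictures as at the start.
- **Robot:** the gripper is clear of everything, with no contact force beyond sensor noise (under 1 N).

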